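Load the drying carrier and hold the sprung hood at its set index

ROBOT

A 7-joint arm with a two-finger parallel gripper is mounted at the origin on the work surface. World frame = base frame: x ahead of the robot, y to its left, z up, the work surface at z = 0. Lengths are in m, angles in rad, forces in N, time in s.
With the tool pointing down it reaches from about 0.425 to 0.925 m from the base axis. Payload 6.8 kg.
Tool frame: the origin (TCP) lies between the finger pads, 19 mm behind the fingertips; this is the grasp point; y points along the fingers, x is the direction in which the jaws open and shut, and the axes are right-handed (so a half turn about y gives the same grasp; the last joint's range is limited). The gripper opens to 85 mm and grips with 20 to 120 N. Pads are 22 mm wide; open, the fingers measure 114 mm over their backs; the gripper's body (76 mm by 85 mm) begins 54 mm behind the grasp point. The pads swing forward as they close: fully open they stand 13 mm farther back than shut.
Start: joints at [-0.108, 0.477, 0.022, 1.555, -0.011, 1.109, -0.083], TCP at [0.675, 0, 0.25] pointing down, gripper open.
Joint ranges: [-2.96, 2.96], [-0.34, 2.1], [-1.41, 1.46], [0.24, 2.44], [-1.37, 4.51], [0.17, 1.92], [-2.96, 2.96]. Speed limits (rad/s): [2.39, 2.39, 3.14, 3.14, 3.14, 3.14, 3.14].

INTERFACE

Orientations are given as a unit quaternion [w, x, y, z].
In Python, from station import bot, vision gives the robot as it stands.
- The arm moves only by the tool move_arm, never from a script. Its argument "rows" is a list of rows, each a list of 7 numbers: the shift along the tool's x, y, z in cm, then the turn, a rotation vector about the tool's x, y, z in degrees, then the opening, from 0 (shut) to 1 (fully open). A call has 1 to 12 rows; each row is the pose to reach, as a shift and turn from the pose measured when the call began, along the tool's axes at that moment; what a row does not reach only later rows make up. A row lasts 1/10 s, in which the tool goes at most 50 mm and 8.59 degrees, less where a joint would pass 70% of its speed; a pose out of reach is approached as far as the arm can. A call with a gripper value outside its range is refused whole. The fingers move at their own pace and stop on an object; "squeeze" is the grip in N (left out, the last holds). Time passes only in rows, so rows that repeat a pose let the fingers close. It gives the time, the measured TCP pose, the force and the opening at its end, in the units of the state.
- bot.get_obs(): the state, without advancing time (a new reading comes with each control period).
- vision.read_camera(name): name is "scene" or "side" or "wrist"; returns (picture, depth): 384x512x3 uint8, blue, green, red; 384x512 float32, m along the optical axis (not along the pixel's ray), 0 where there is no reading.
- vision.get_calibration(name): a dict with "K" (3x3 intrinsics, pixels), "T" (4x4, takes a point from camera to world coordinates). Camera axes: x right, y up, looking along -z (the intrinsics and any distortion apply to the point x, -y, -z); pixel columns grow to the right and rows downward; lengths in m; the calibration is good to about 2 mm. The wrist camera is an equidistant fisheye: a pixel r from the principal point sees the ray r / f radians off the axis. A picture is of the moment at which its call begins: read the wrist's pose just before it. get_calibration takes no time and is no camera call; for the wrist camera it gives the pose at the moment of the call.
- bot.hand_in(): hands the job in, once; it reports no verdict.
The state is a dict: "t": time; "q": joint angles; "joint_vel": joint speeds; "joint_torque": joint torques, N m; "eef_pos": TCP position; "tool_rot": TCP orientation; "contact_force": force on the tool from outside, world axes, zero at the start; "torque": the same for the moment, N m; "gripper_width": opening from 0.0 (shut) to 1.0 (fully open).
Only numpy, scipy, OpenCV 4.12 (cv2) and the standard library are available. Lean on these libraries where they do the work, as an engineer would, in place of code of your own. Each camera call takes 0.05 s, during which the arm holds its last target.

TASK

Put the three loose wooden ball knobs into the three empty pockets of the aluminium carrier, one in each, leaving the carrier and the fourth knob where they are. Then take the handle of the drying box's sprung hood, raise it until the needle points at the brass index on the quadrant, not swinging it well past (the warm air must stay in), and keep holding it there so that I can slide the carrier in: the program finishes while still holding the hood up. Leave the other things on the bench, and the index, as they are.

Things in the scene. Friction and masses are not known exactly. Their poses are not given: they have to be found in the camera images.
- carrier: Loose aluminium plate 125 x 125 x 22 mm, 0.7 kg, flat on the bench at any yaw. Origin: centre of its underside, z up, x and y along its sides. Round blind pockets, 27 mm wide, 14 mm deep, at (x,y) = (-31,-31), (31,-31), (31,31), (-31,31) mm; the first already holds knob_d, the others are hole1, 2, 3. A ball knob rests on the pocket's rim, ball centre 12 mm above the plate's top.
- carrier_hole1 (a point): Centre of the mouth of an empty pocket, level with the plate's top.
- carrier_hole2 (a point): Centre of the mouth of an empty pocket, level with the plate's top.
- carrier_hole3 (a point): Centre of the mouth of an empty pocket, level with the plate's top.
- knob_a: Turned beech ball knob: 36 mm ball, 20 g, on a short neck of 18 mm diameter with a flat foot, 38 mm high in all, standing on its foot on the bench. Origin: centre of the foot; z from foot to top.
- knob_a_center (a point): Centre of the ball of knob_a, 20 mm above its foot.
- knob_b: Turned beech ball knob: 36 mm ball, 20 g, on a short neck of 18 mm diameter with a flat foot, 38 mm high in all, standing on its foot on the bench. Origin: centre of the foot; z from foot to top.
- knob_b_center (a point): Centre of the ball of knob_b, 20 mm above its foot.
- knob_c: Turned beech ball knob: 36 mm ball, 20 g, on a short neck of 18 mm diameter with a flat foot, 38 mm high in all, standing on its foot on the bench. Origin: centre of the foot; z from foot to top.
- knob_c_center (a point): Centre of the ball of knob_c, 20 mm above its foot.
- knob_d: Turned beech ball knob: 36 mm ball, 20 g, on a short neck of 18 mm diameter with a flat foot, 38 mm high in all, already in a pocket of the carrier. Origin: centre of the foot; z from foot to top.
- knob_d_center (a point): Centre of the ball of knob_d, 20 mm above its foot.
- dryer: Drying box, fixed: grey steel base 280 mm deep, 260 wide, 58 high, under a green hood; blower housing (103 mm high) behind, control box at its -y side. Origin: centre of the base's underside (not of the blower); z up; its front, with the hood's handle, faces its own -x. The closed hood spans x -144 to 126, y +-132 mm, top 133 mm above the bench.
- hood (a joint): Hood angle, rad: 0 shut, growing as its front rises, to 1.1. Hinge line parallel to the dryer's y axis at x = 130, z = 60 mm in the dryer's frame. A spring and its weight shut it by itself (about 6 to 11 N upward at the handle holds it); nothing keeps it open.
- hood_handle (a point): Middle of the handle, a round steel bar of 12 mm diameter, 120 mm long between its two standoffs, parallel to the dryer's y axis, its axis 46 mm in front of the hood's front face. It turns with the hood. With the hood shut it is 320 mm in front of the hinge line (towards the dryer's -x) and 32 mm above it, 92 mm above the bench.
- needle_tip (a point): Tip of the dark steel needle fixed to the hood, 150 mm from the hinge line, that sweeps the aluminium quadrant (graduated arc plate) on the dryer's +y side.
- index (a joint): Angle at which the index is set on the quadrant, rad, on the same scale as joint hood: needle and index agree when the two joints read the same. Somewhere in 0.4 to 0.75.
- index_mark (a point): Pointed end of the small brass index (20 mm saddle with a thumbscrew), clamped on the quadrant's rim, 150 mm from the hinge line; the needle tip meets this point.
- pencil: Bystander: red pencil, 170 mm long, lying flat along its x; origin under its middle.
- sanding_block: Bystander: cork sanding block 75 x 45 x 30 mm; origin under its middle.
- wax_tin: Bystander: round tin, 72 mm diameter, 42 mm high; origin under its middle.
- caliper: Bystander: steel caliper, 200 mm long along its x, jaws 55 mm to its -y, up to 14 mm high; origin under the middle of the beam.
- hood_hinge (a point): Middle of the hinge line, fixed: x = 130, y = 0, z = 60 mm in the dryer's frame.
- brush: Bystander: flat hand brush 160 mm long lying along its x; origin under its middle.
There are look-alikes about, which are no part of the job. What is shaped like the knob_b but orange or purple is not meant.

How it is judged:
On the way, in this order (a step that is already met when the one before it is completed fails the run):
1. every pocket of the carrier holds one knob, let go and at rest, with the hood still shut (((horizontal distance between knob_a_center and carrier_hole1 below 0.006 m and z of knob_a_center in the frame of carrier between 0.028 and 0.039 m) or (horizontal distance between knob_b_center and carrier_hole1 below 0.006 m and z of knob_b_center in the frame of carrier between 0.028 and 0.039 m) or (horizontal distance between knob_c_center and carrier_hole1 below 0.006 m and z of knob_c_center in the frame of carrier between 0.028 and 0.039 m)) and ((horizontal distance between knob_a_center and carrier_hole2 below 0.006 m and z of knob_a_center in the frame of carrier between 0.028 and 0.039 m) or (horizontal distance between knob_b_center and carrier_hole2 below 0.006 m and z of knob_b_center in the frame of carrier between 0.028 and 0.039 m) or (horizontal distance between knob_c_center and carrier_hole2 below 0.006 m and z of knob_c_center in the frame of carrier between 0.028 and 0.039 m)) and ((horizontal distance between knob_a_center and carrier_hole3 below 0.006 m and z of knob_a_center in the frame of carrier between 0.028 and 0.039 m) or (horizontal distance between knob_b_center and carrier_hole3 below 0.006 m and z of knob_b_center in the frame of carrier between 0.028 and 0.039 m) or (horizontal distance between knob_c_center and carrier_hole3 below 0.006 m and z of knob_c_center in the frame of carrier between 0.028 and 0.039 m)) and x of knob_d_center in the frame of carrier between -0.036 and -0.026 m and y of knob_d_center in the frame of carrier between -0.036 and -0.026 m and z of knob_d_center in the frame of carrier between 0.028 and 0.039 m and angle between carrier's own z axis and vertical below 0.05 rad and contact force between the fingers and knob_a below 0.2 N and contact force between the fingers and knob_b below 0.2 N and contact force between the fingers and knob_c below 0.2 N and contact force between the fingers and knob_d below 0.2 N and linear speed of each of knob_a, knob_b, knob_c, knob_d below 0.03 m/s and value of joint hood below 0.06 rad), for 0.3 s.
2. the hood is held by its handle with the needle at the index (distance between needle_tip and index_mark below 0.014 m and contact force between the fingers and hood above 2 N and distance between the grasp point and hood_handle below 0.06 m and velocity of joint hood between -0.06 and 0.06 rad/s), for 0.3 s.
At the end, for the whole second after the job is handed in: Each pocket holds one knob, seated (within 6 mm of its centre), at rest and let go, carrier flat; the fingers hold the hood (over 2 N, TCP within 60 mm of the handle's middle), needle tip within 14 mm (5 degrees) of the index, hood still. The robot finishes holding it (all of step 2 and ((horizontal distance between knob_a_center and carrier_hole1 below 0.006 m and z of knob_a_center in the frame of carrier between 0.028 and 0.039 m) or (horizontal distance between knob_b_center and carrier_hole1 below 0.006 m and z of knob_b_center in the frame of carrier between 0.028 and 0.039 m) or (horizontal distance between knob_c_center and carrier_hole1 below 0.006 m and z of knob_c_center in the frame of carrier between 0.028 and 0.039 m)) and ((horizontal distance between knob_a_center and carrier_hole2 below 0.006 m and z of knob_a_center in the frame of carrier between 0.028 and 0.039 m) or (horizontal distance between knob_b_center and carrier_hole2 below 0.006 m and z of knob_b_center in the frame of carrier between 0.028 and 0.039 m) or (horizontal distance between knob_c_center and carrier_hole2 below 0.006 m and z of knob_c_center in the frame of carrier between 0.028 and 0.039 m)) and ((horizontal distance between knob_a_center and carrier_hole3 below 0.006 m and z of knob_a_center in the frame of carrier between 0.028 and 0.039 m) or (horizontal distance between knob_b_center and carrier_hole3 below 0.006 m and z of knob_b_center in the frame of carrier between 0.028 and 0.039 m) or (horizontal distance between knob_c_center and carrier_hole3 below 0.006 m and z of knob_c_center in the frame of carrier between 0.028 and 0.039 m)) and x of knob_d_center in the frame of carrier between -0.036 and -0.026 m and y of knob_d_center in the frame of carrier between -0.036 and -0.026 m and z of knob_d_center in the frame of carrier between 0.028 and 0.039 m and angle between carrier's own z axis and vertical below 0.05 rad and contact force between the fingers and knob_a below 0.2 N and contact force between the fingers and knob_b below 0.2 N and contact force between the fingers and knob_c below 0.2 N and contact force between the fingers and knob_d below 0.2 N and linear speed of each of knob_a, knob_b, knob_c, knob_d below 0.03 m/s); the arm keeps its last pose, push and grip.
It fails at once if the hood swung well past the index (needle tip more than 35 mm, about 13 degrees, above it) (z of needle_tip in the frame of index_mark above 0.035 m).
It fails at once if the index was shifted on the quadrant by more than 8 mm (distance of index_mark from where it was at the start of the episode above 0.008 m).
It fails at once if the carrier was pushed more than 20 mm (distance of carrier from where it was at the start of the episode above 0.02 m).
It fails at once if a bystander was moved more than 25 mm (distance of any of pencil, sanding_block, wax_tin, caliper, brush from where it was at the start of the episode above 0.025 m).
It also fails if it takes over 72 s, if anything falls off the work surface, if the arm or the gripper's body presses on something with over 40 N, if the wrist force passes 120 N, or if a joint passes its speed limit or range.

## Working session

There is one attempt and no reset: what is moved stays moved. The work goes in short steps, Python scripts to look and compute and a tool call to move; the robot and the scene stay as the last step left them, time stands still between calls to the robot, and variables do not carry over. Pictures are saved under pics/ and viewed, and the job is handed in when it is done.

Besides the shell and the picture viewer there is one more tool, called after "Request:" by a JSON object that holds its "fn" and its "kwargs". move_arm: Moves the arm, as the interface text tells. Its arguments: {"type":"object","properties":{"rows":{"type":"array","items":{"type":"array","items":{"type":"number"}}},"squeeze":{"type":"number"}},"required":["rows"]}

```bash
ls; mkdir -p pics; python3 - <<'E'
from station import bot, vision
import cv2,numpy as np
for n in ["scene","side","wrist"]:
    im,d=vision.read_camera(n)
    cv2.imwrite(f"pics/{n}0.png",cv2.resize(im,(800,600)) if 0 else im)
    np.savez(f"{n}0.npz",im=im,d=d,**{k:v for k,v in vision.get_calibration(n).items() if k in "KT"})
    print(n,vision.get_calibration(n))
print(bot.get_obs())
E
```

```text
pics
scene {'K': array([[456.50546855,   0.        , 261.275251  ],
       [  0.        , 456.50546855, 193.14860772],
       [  0.        ,   0.        ,   1.        ]]), 'T': array([[-0.6812606 , -0.50694499,  0.5281011 ,  1.40899511],
       [ 0.73202198, -0.47696435,  0.48646565,  0.7810979 ],
       [ 0.00527408,  0.71799149,  0.69603189,  1.19339916],
       [ 0.        ,  0.        ,  0.        ,  1.        ]])}
side {'K': array([[358.02343934,   0.        , 258.99823586],
       [  0.        , 358.02343934, 185.60975081],
       [  0.        ,   0.        ,   1.        ]]), 'T': array([[-0.78448049,  0.37297052, -0.49546276, -0.0172863 ],
       [-0.62015219, -0.47016328,  0.62797909,  0.72804367],
       [ 0.00126929,  0.79989967,  0.60013241,  0.80560848],
       [ 0.        ,  0.        ,  0.        ,  1.        ]])}
wrist {'K': array([[297.31863964,   0.        , 246.36399245],
       [  0.        , 297.31863964, 190.92337843],
       [  0.        ,   0.        ,   1.        ]]), 'T': array([[ 9.99998566e-01,  1.10933146e-03,  1.27944188e-03,
         6.74843514e-01],
   
[... 268 characters left out ...]
': array([-0.10805408,  0.47765478,  0.02235669,  1.55620544, -0.01150667,
        1.10931451, -0.08314005]), 'joint_vel': array([-0.00442751, -0.0010463 ,  0.00037344, -0.004061  ,  0.00025184,
       -0.00091424,  0.00154837]), 'joint_torque': array([ 1.55385478e-03, -5.96924365e+01,  1.60940632e+00, -2.81490952e+01,
        1.26662746e-02,  6.56643446e-03,  5.58682734e-05]), 'eef_pos': array([ 6.74569744e-01, -3.94602485e-05,  2.49227340e-01]), 'tool_rot': array([-7.07070576e-01,  7.07142612e-01, -5.40976019e-04, -4.84499352e-04]), 'contact_force': array([ 0.25822266, -0.09302915, -0.27887602]), 'torque': array([-0.0034973 , -0.00690002, -0.02508571]), 'gripper_width': 0.9998575823874578}
```

View pics/scene0.png

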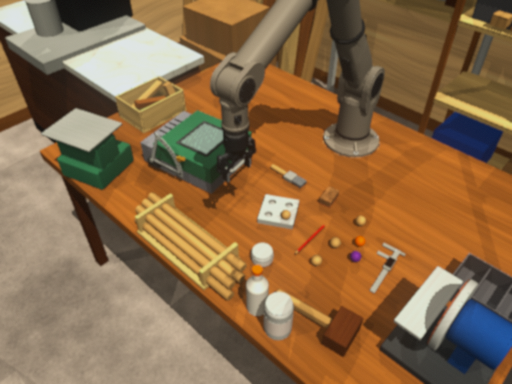

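View pics/side0.png

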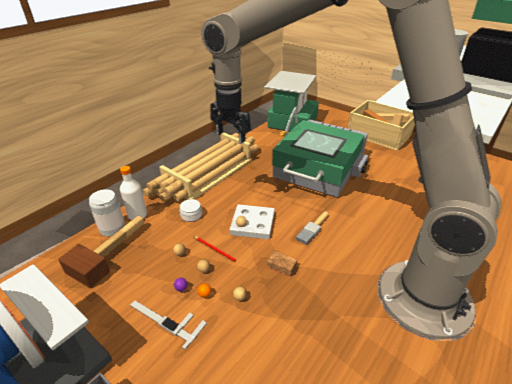

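View pics/wrist0.png

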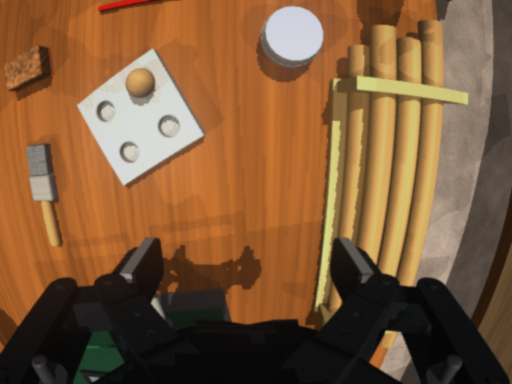

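```bash
cat > h.py <<'E'
import numpy as np,cv2
def load(n):
    f=np.load(f"{n}.npz"); return f["im"],f["d"],f["K"],f["T"]
def dirs(uv,K,fish):
    uv=np.atleast_2d(uv).astype(float)
    x=(uv[:,0]-K[0,2])/K[0,0]; y=(uv[:,1]-K[1,2])/K[1,1]
    if fish:
        r=np.hypot(x,y)+1e-12; s=np.tan(r)/r; x=x*s;y=y*s
    return np.c_[x,-y,-np.ones_like(x)]
def ray(uv,z,K,T,fish=False):
    w=dirs(uv,K,fish)@T[:3,:3].T; o=T[:3,3]
    return o+w*((z-o[2])/w[:,2])[:,None]
def cloud(d,K,T,fish=False):
    v,u=np.mgrid[:d.shape[0],:d.shape[1]]
    c=dirs(np.c_[u.ravel(),v.ravel()],K,fish)*d.ravel()[:,None]
    return (c@T[:3,:3].T+T[:3,3]).reshape(*d.shape,3)
def proj(P,K,T,fish=False):
    c=(np.atleast_2d(P)-T[:3,3])@T[:3,:3]; x=c[:,0]/-c[:,2]; y=-c[:,1]/-c[:,2]
    if fish:
        r=np.hypot(x,y)+1e-12; s=np.arctan(r)/r; x=x*s;y=y*s
    return np.c_[x*K[0,0]+K[0,2],y*K[1,1]+K[1,2]]
E
python3 - <<'E'
from h import *
for n in ["side","scene","wrist"]:
    im,d,K,T=load(n+"0"); fi=n=="wrist"
    P=cloud(d,K,T,fi)
    hsv=cv2.cvtColor(im,cv2.COLOR_BGR2HSV)
    print(n,"table z",np.median(P[(abs(P[...,2])<.02)&(d>0)][:,2]))
    m=((P[...,2]>.010)&(P[...,2]<.06)&(d>0)&(P[...,0]<1.1)).astype(np.uint8)
    k,l,s,c=cv2.connectedComponentsWithStats(m,connectivity=4)
    for i in range(1,k):
        if s[i,4]<25: continue
        q=l==i; (cc,r)=cv2.minEnclosingCircle(np.argwhere(q)[:,::-1].astype(np.float32))
        print(s[i],"cen",c[i].round(1),"enc",np.round(cc,1),round(r,1),"ray.02",ray(cc,.02,K,T,fi)[0].round(3),"med",np.median(P[q],0).round(3),"max z",P[q][:,2].max().round(3),"hsv",np.median(hsv[q],0))
E
```

```text
side table z 0.0014101408877604804
[383  31  10   9  52] cen [388.3  35. ] enc [388.1  35.7] 5.1 ray.02 [ 1.077 -2.384  0.02 ] med [ 1.068 -2.348  0.033] max z 0.06 hsv [ 17. 123. 214.]
[311 109   7  12  35] cen [314.4 115.3] enc [314.6 114.3] 5.9 ray.02 [ 0.781 -0.73   0.02 ] med [ 0.757 -0.686  0.041] max z 0.059 hsv [ 70. 117.  70.]
[267 117  21  13 192] cen [276.3 123. ] enc [276.4 121.8] 10.6 ray.02 [ 0.882 -0.546  0.02 ] med [ 0.857 -0.51   0.037] max z 0.06 hsv [ 70. 120.  98.]
[288 121   8  10  47] cen [291.3 125.3] enc [291.5 125.5] 5.1 ray.02 [ 0.804 -0.559  0.02 ] med [ 0.788 -0.532  0.039] max z 0.06 hsv [ 70. 117.  98.]
[348 123  67  26 538] cen [382.5 136. ] enc [381. 126.] 33.1 ray.02 [ 0.471 -0.817  0.02 ] med [ 0.407 -0.681  0.039] max z 0.06 hsv [ 19.  127.  187.5]
[ 142  141  116   80 1939] cen [202.  183.1] enc [199.5 168.5] 61.7 ray.02 [ 0.882 -0.037  0.02 ] med [0.797 0.055 0.037] max z 0.06 hsv [ 18. 135. 168.]
[272 145  95  52 962] cen [322.5 177.5] enc [318.  160.5] 48.5 ray.02 [ 0.549 -0.374  0.02 ] med [ 0.436 -0.218  0.035] max z 0.06 hsv [11.  14.  93.5]

[... 8724 characters left out ...]
52.1 ray.02 [ 0.374 -0.038  0.02 ] med [ 0.373 -0.022  0.017] max z 0.022 hsv [ 16.  37. 149.]
[416 151   3  18  25] cen [416.7 159.8] enc [416.5 159.5] 8.5 ray.02 [0.904 0.011 0.02 ] med [0.879 0.017 0.059] max z 0.06 hsv [ 16. 149. 110.]
[377 238   6  27  50] cen [379.5 250.4] enc [379. 251.] 13.2 ray.02 [ 0.865 -0.123  0.02 ] med [ 0.845 -0.101  0.058] max z 0.06 hsv [ 16.  152.   84.5]
[397 256   6  18  30] cen [399.  263.5] enc [399.5 264.5] 8.9 ray.02 [ 0.906 -0.149  0.02 ] med [ 0.879 -0.121  0.059] max z 0.06 hsv [ 16.  153.   88.5]
[ 158  288   73   33 1292] cen [195.2 301.3] enc [194.  307.5] 38.1 ray.02 [ 0.596 -0.215  0.02 ] med [ 0.602 -0.191  0.033] max z 0.06 hsv [ 8. 41. 39.]
```

```bash
python3 - <<'E'
from h import *
im,d,K,T=load("wrist0")
hsv=cv2.cvtColor(im,cv2.COLOR_BGR2HSV)
P=cloud(d,K,T,True)
# plate top
m=((P[...,2]>.013)&(P[...,2]<.032)).astype(np.uint8); m[:,:70]=0;m[:,220:]=0;m[200:]=0;m[:40]=0
cs,_=cv2.findContours(m,cv2.RETR_EXTERNAL,cv2.CHAIN_APPROX_NONE); c=max(cs,key=cv2.contourArea)[:,0]
R=ray(c,.022,K,T,True)[:,:2]
rc=cv2.minAreaRect((R*1000).astype(np.float32)); print("plate",rc)
g=(hsv[...,2]).copy()
# pockets: inner contours (depth below top-6mm) 
cs,h=cv2.findContours(m,cv2.RETR_CCOMP,cv2.CHAIN_APPROX_NONE)
for cc,hh in zip(cs,h[0]):
    if hh[3]>=0 and cv2.contourArea(cc)>40:
        r=ray(cc[:,0],.022,K,T,True)[:,:2]*1000; print("inner",cv2.minEnclosingCircle(r.astype(np.float32)), cv2.contourArea(cc))
b=(P[...,2]>.03)&(P[...,2]<.06); b[:,:120]=0; b[:,170:]=0; b[110:]=0;b[:60]=0
q=np.argwhere(b)[:,::-1].astype(np.float32); cc,r=cv2.minEnclosingCircle(q); print("knobd",cc,r,ray(cc,.034,K,T,True))
# hood
for n in ["side","scene"]:
    im,d,K,T=load(n+"0"); P=cloud(d,K,T); hsv=cv2.cvtColor(im,cv2.COLOR_BGR2HSV)
    t=(abs(P[...,2]-.133)<.006)&(P[...,1]<-.1)&(P[...,0]<.85)&(P[...,0]>.3)&(P[...,1]>-.6)
    l=cv2.connectedComponents(t.astype(np.uint8))
    Q=P[t][:,:2]*1000; print(n,t.sum(),cv2.minAreaRect(Q.astype(np.float32)),np.median(Q,0))
    v=np.argwhere(t); x0,y0,x1,y1=v[:,1].min(),v[:,0].min(),v[:,1].max(),v[:,0].max(); print(x0,y0,x1,y1)
    a=im[max(0,y0-30):y1+60,max(0,x0-40):x1+40]; s=min(800/a.shape[1],600/a.shape[0]); cv2.imwrite(f"pics/{n}_dry.png",cv2.resize(a,None,fx=s,fy=s,interpolation=cv2.INTER_CUBIC)); print("crop",x0-40,y0-30,s)
E
```

```text
plate ((539.0660400390625, 61.6761589050293), (127.49024963378906, 125.21002197265625), 29.453907012939453)
inner ((528.7703247070312, 19.76958465576172), 13.717072486877441) 287.5
inner ((581.5748291015625, 49.959815979003906), 13.842287063598633) 347.5
inner ((498.7424011230469, 72.83641052246094), 14.239867210388184) 269.5
inner ((545.0104370117188, 105.05184936523438), 20.81756591796875) 733.5
knobd (140.0, 82.5) 15.53232479095459 [[0.55051741 0.10338697 0.034     ]]
side 2702 ((578.988525390625, -405.08587646484375), (340.99078369140625, 522.9410400390625), 32.042388916015625) [ 522.39839561 -312.91652198]
272 102 363 169
crop 232 72 3.821656050955414
scene 2405 ((614.7194213867188, -372.5216979980469), (415.5779113769531, 386.34722900390625), 9.950244903564453) [ 565.80512059 -342.71142421]
105 111 251 169
crop 65 81 3.5398230088495577
```

```bash
ls pics
```

```text
scene0.png
scene_dry.png
side0.png
side_dry.png
wrist0.png
```

View pics/scene_dry.png

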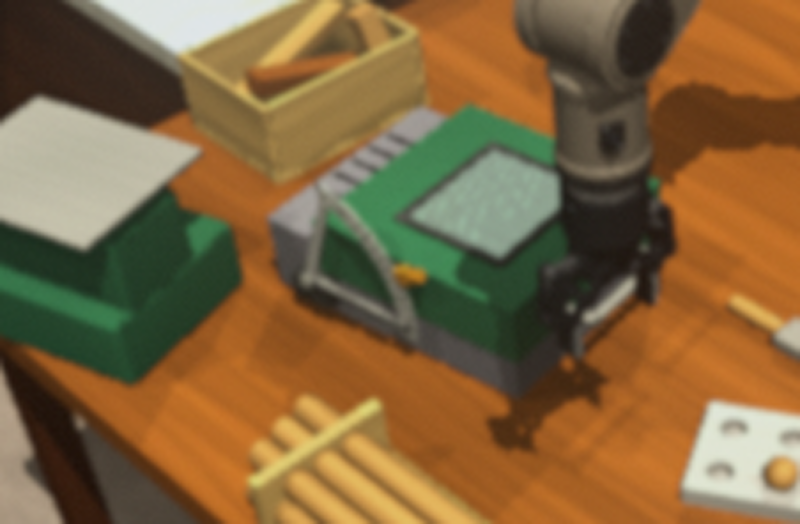

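View pics/side_dry.png

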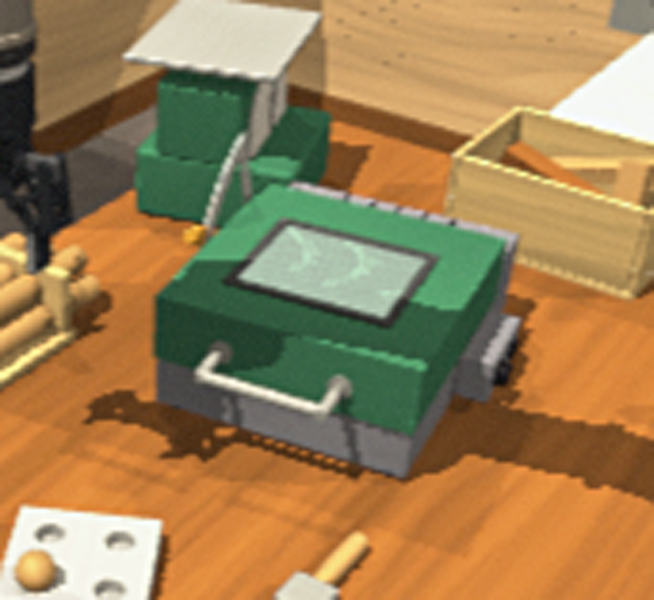

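Request:
{"fn": "move_arm", "kwargs": {"rows": [[-0.6,1.5,3.8,0,3,0,0.75],[-1.3,3,7.6,0,6,0,0.75],[-2,5,11.5,0,9,0,0.75],[-2.6,7,15.2,0,12,0,0.75],[-3.2,9,19,0,15.5,0,0.75],[-3.8,11,23,0,15.5,0,0.75],[-4.4,13,27,0,15.5,0,0.75],[-5.1,15,30,0,15.5,0,0.75],[-5.1,16,30,0,15.5,0,0.75],[-5.1,16,30,0,15.5,0,0.75]], "squeeze": 25}}

```text
t: 1.15
eef_pos: [0.6215, 0.3003, 0.0869]
tool_rot: [-0.7, 0.702, -0.096, 0.093]
contact_force: [0.9, -0.3, -0.2]
gripper_width: 0.746
```

```bash
cat > look.py <<'E'
import sys
from station import bot,vision
import numpy as np,cv2
n,tag=sys.argv[1:3]
o=bot.get_obs(); c=vision.get_calibration(n)
im,d=vision.read_camera(n)
cv2.imwrite(f"pics/{tag}.png",im); np.savez(f"{tag}.npz",im=im,d=d,K=c["K"],T=c["T"])
print(o["t"],o["eef_pos"].round(4),o["tool_rot"].round(4),o["gripper_width"])
E
python3 look.py wrist w1
```

```text
1.15 [0.6215 0.3003 0.0869] [-0.6998  0.7017 -0.0963  0.0929] 0.7457949654791365
```

View pics/w1.png

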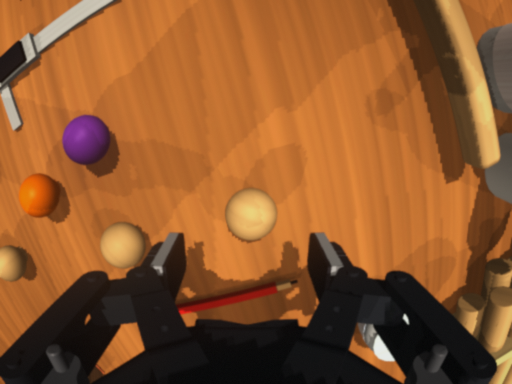

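```bash
python3 - <<'E'
from h import *
im,d,K,T=load("w1")
for p in [(250,215),(122,245),(11,263)]: print(ray(p,.02,K,T,True).round(4))
for p in [(185,308),(240,298),(297,283)]: print(ray(p,.005,K,T,True).round(4))
E
```

```text
[[0.6232 0.2971 0.02  ]]
[[0.5226 0.298  0.02  ]]
[[0.3854 0.3046 0.02  ]]
[[0.5434 0.2208 0.005 ]]
[[0.5938 0.2205 0.005 ]]
[[0.6434 0.2222 0.005 ]]
```

Request:
{"fn": "move_arm", "kwargs": {"rows": [[0.2,2,-0.1,0,0,0,0.75],[0.2,4,-0.1,0,0,0,0.75],[0.2,5.9,-0.1,0,0,0,0.75],[0.2,5.9,-0.1,0,0,0,0.75],[0.2,5.9,-0.1,0,0,0,0.2],[0.2,5.9,-0.1,0,0,0,0.2],[0.2,5.9,-0.1,0,0,0,0.2],[0.2,5.9,-0.1,0,0,0,0.2],[0.2,5.9,-0.1,0,0,0,0.2],[0.2,4,-0.1,0,0,0,0.2],[0.2,0,-0.1,0,0,0,0.2],[0.2,-2,-0.1,0,0,0,0.2]], "squeeze": 25}}

```text
t: 2.4
eef_pos: [0.626, 0.2981, 0.1124]
tool_rot: [0.701, -0.701, 0.095, -0.096]
contact_force: [0.1, 0.7, -0.2]
gripper_width: 0.398
```

```bash
python3 look.py wrist w2
```

```text
2.4 [0.626  0.2981 0.1124] [ 0.7006 -0.7006  0.0953 -0.0956] 0.39759616083485544
```

View pics/w2.png

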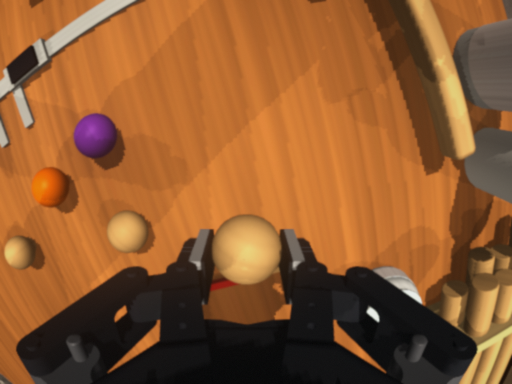

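```bash
cat > go.py <<'E'
import sys,numpy as np
from station import bot
from scipy.spatial.transform import Rotation as R
# target world xyz -> shift in tool axes cm ; optional jaw yaw target deg (tool down)
o=bot.get_obs(); w=o["tool_rot"]; r=R.from_quat([*w[1:],w[0]])
t=np.array([float(a) for a in sys.argv[1:4]])
yaw=np.radians(float(sys.argv[4]) if len(sys.argv)>4 else -15.5)
M=np.array([[np.cos(yaw),-np.sin(yaw)],[np.sin(yaw),np.cos(yaw)]])
G=np.column_stack([[*M[:,0],0],[0,0,-1],[*M[:,1],0]])
print(o["t"],o["eef_pos"].round(4),"shift cm",(r.inv().apply(t-o["eef_pos"])*100).round(2),"turn deg",np.degrees((r.inv()*R.from_matrix(G)).as_rotvec()).round(2),"w",round(o["gripper_width"],3),o["contact_force"].round(1))
E
python3 - <<'E'
from h import *
im,d,K,T=load("w2")
print(ray((246,250),.104,K,T,True).round(4))
P=cloud(d,K,T,True); print(P[235:265:10,235:258:10].reshape(-1,3).round(4))
E
python3 go.py .5813 .0500 .10
```

```text
[[0.6263 0.2992 0.104 ]]
[[0.6247 0.312  0.112 ]
 [0.6292 0.311  0.1125]
 [0.6336 0.3098 0.1124]
 [0.6238 0.3087 0.1153]
 [0.6283 0.3077 0.1158]
 [0.6326 0.3065 0.1158]
 [0.6227 0.3045 0.1168]
 [0.6273 0.3041 0.1184]
 [0.6316 0.3029 0.1183]]
2.45 [0.6275 0.2989 0.1155] shift cm [  2.2    1.48 -25.22] turn deg [-0.19 -0.02  0.21] w 0.401 [-0.3  0.5  1.9]
```

Request:
{"fn": "move_arm", "kwargs": {"rows": [[0.3,0,-3.5,0,0,0,0.2],[0.6,0,-7,0,0,0,0.2],[1,0,-11,0,0,0,0.2],[1.4,0,-15,0,0,0,0.2],[1.8,0,-19,0,0,0,0.2],[2.1,0,-22.5,0,0,0,0.2],[2.2,0,-25.2,0,0,0,0.2],[2.2,1.5,-25.2,0,0,0,0.2],[2.2,1.5,-25.2,0,0,0,0.2],[2.2,1.5,-25.2,0,0,0,0.2]]}}

```text
t: 3.45
eef_pos: [0.5812, 0.0518, 0.0998]
tool_rot: [0.702, -0.699, 0.094, -0.096]
contact_force: [-0.4, -0.4, 0.7]
gripper_width: 0.399
```

```bash
python3 look.py wrist w3;python3 go.py .5813 .0500 .044
```

```text
3.45 [0.5812 0.0518 0.0998] [ 0.702  -0.6995  0.0937 -0.096 ] 0.3994884158007449
3.5 [0.5815 0.0521 0.1001] shift cm [ 0.01  5.6  -0.23] turn deg [-0.24  0.11  0.2 ] w 0.402 [-0.4  0.6 -0.3]
```

View pics/w3.png

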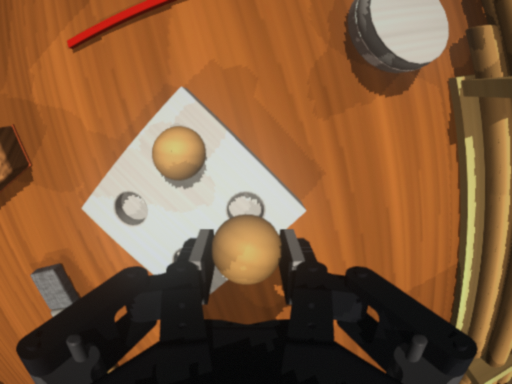

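```bash
python3 - <<'E'
from h import *
im,d,K,T=load("w3")
print(ray([(246,207),(131,208)],.022,K,T,True).round(4),ray((179,153),.034,K,T,True).round(4))
P=cloud(d,K,T,True)
m=((P[...,2]>.012)&(P[...,2]<.032)).astype(np.uint8); m[:,:75]=0;m[:,310:]=0;m[:80]=0;m[300:]=0
cs,_=cv2.findContours(m,cv2.RETR_EXTERNAL,cv2.CHAIN_APPROX_NONE); c=max(cs,key=cv2.contourArea)[:,0]
ap=cv2.approxPolyDP(c,6,True)[:,0]; print(ap, ray(ap,.022,K,T,True).round(4))
u=(np.cos(np.radians(29.5)),np.sin(np.radians(29.5)));u=np.array(u);v=np.array([-u[1],u[0]]);c0=np.array([.53907,.06168])
for a in(-1,1):
  for b in (-1,1):
    print("exp corner",(c0+.0625*(a*u+b*v)).round(4),"pocket",(c0+.031*(a*u+b*v)).round(4))
E
```

```text
[[0.5814 0.0517 0.022 ]
 [0.4973 0.0736 0.022 ]] [[0.5502 0.1031 0.034 ]]
[[183  87]
 [ 82 207]
 [154 274]
 [176 261]
 [175 251]
 [200 228]
 [214 234]
 [231 216]
 [227 203]
 [236 193]
 [256 194]
 [264 204]
 [260 216]
 [279 233]
 [306 210]] [[0.5632 0.145  0.022 ]
 [0.4546 0.0855 0.022 ]
 [0.4932 0.0153 0.022 ]
 [0.5162 0.0227 0.022 ]
 [0.5187 0.0313 0.022 ]
 [0.5442 0.0448 0.022 ]
 [0.5528 0.0375 0.022 ]
 [0.5691 0.0479 0.022 ]
 [0.5692 0.0582 0.022 ]
 [0.5774 0.0636 0.022 ]
 [0.5909 0.0591 0.022 ]
 [0.5945 0.0504 0.022 ]
 [0.5894 0.0423 0.022 ]
 [0.5996 0.0253 0.022 ]
 [0.623  0.0375 0.022 ]]
exp corner [ 0.5154 -0.0235] pocket [0.5274 0.0194]
exp corner [0.4539 0.0853] pocket [0.4968 0.0734]
exp corner [0.6242 0.0381] pocket [0.5813 0.05  ]
exp corner [0.5627 0.1469] pocket [0.5508 0.1039]
```

Request:
{"fn": "move_arm", "kwargs": {"rows": [[0,2.5,-0.2,0,0,0,0.2],[0,4.6,-0.2,0,0,0,0.2],[0,5.6,-0.2,0,0,0,0.2],[0,5.6,-0.2,0,0,0,0.2],[0,5.6,-0.2,0,0,0,0.2],[0,5.6,-0.2,0,0,0,0.65],[0,5.6,-0.2,0,0,0,0.65],[0,5.6,-0.2,0,0,0,0.65],[0,3,-0.2,0,0,0,0.65],[0,-1,-0.2,0,0,0,0.65],[0,-4,-0.2,0,0,0,0.65],[0,-4,0,0,0,0,0.65]]}}

```text
t: 4.7
eef_pos: [0.5843, 0.052, 0.1448]
tool_rot: [0.703, -0.699, 0.091, -0.099]
contact_force: [0.6, -1.4, 1.0]
gripper_width: 0.648
```

```bash
python3 look.py wrist w4;python3 go.py .5230 .2985 .12
```

```text
4.7 [0.5843 0.052  0.1448] [ 0.7029 -0.6985  0.0907 -0.0992] 0.6479410084683213
4.75 [0.5831 0.0525 0.1426] shift cm [-12.34   2.31  22.11] turn deg [-0.38  0.1   0.47] w 0.652 [-0.4  0.4 -0.6]
```

View pics/w4.png

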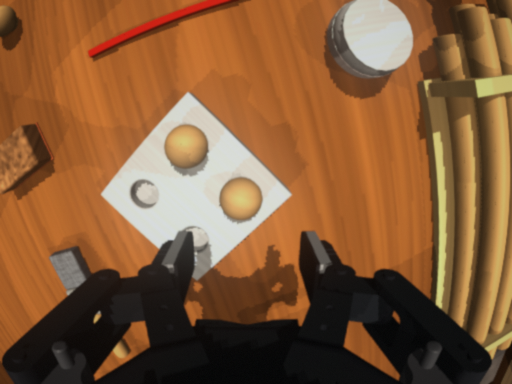

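Request:
{"fn": "move_arm", "kwargs": {"rows": [[-2,0,3.5,0,0,0,0.75],[-4,0,7,0,0,0,0.75],[-6,0,11,0,0,0,0.75],[-8.2,0,15,0,0,0,0.75],[-10.3,0,18.8,0,0,0,0.75],[-12.3,1,22.1,0,0,0.4,0.75],[-12.3,4,22.1,-0.4,0,0.4,0.75],[-12.3,7,22.1,-0.4,0,0.4,0.75],[-12.3,9,22.1,-0.4,0,0.4,0.75],[-12.3,9,22.1,-0.4,0,0.4,0.75]]}}

```text
t: 5.75
eef_pos: [0.5212, 0.297, 0.0491]
tool_rot: [-0.699, 0.703, -0.096, 0.093]
contact_force: [0.4, -0.0, 0.8]
gripper_width: 0.749
```

```bash
python3 go.py .5230 .2985 .028
```

```text
5.75 [0.5212 0.297  0.0491] shift cm [0.14 2.11 0.2 ] turn deg [ 0.35  0.13 -0.22] w 0.749 [ 0.4 -0.   0.8]
```

Request:
{"fn": "move_arm", "kwargs": {"rows": [[0.1,1.2,0.2,0.3,0,-0.2,0.75],[0.1,2.1,0.2,0.3,0,-0.2,0.75],[0.1,2.1,0.2,0.3,0,-0.2,0.75],[0.1,2.1,0.2,0.3,0,-0.2,0.2],[0.1,2.1,0.2,0.3,0,-0.2,0.2],[0.1,2.1,0.2,0.3,0,-0.2,0.2],[0.1,2.1,0.2,0.3,0,-0.2,0.2],[0.1,2.1,0.2,0.3,0,-0.2,0.2],[0.1,0,0.2,0.3,0,-0.2,0.2],[0.1,-3,0.2,0.3,0,-0.2,0.2],[0.1,-6,0.2,0.3,0,-0.2,0.2],[0.1,-6,0.2,0.3,0,-0.2,0.2]]}}

```text
t: 6.95
eef_pos: [0.5254, 0.3006, 0.1133]
tool_rot: [0.702, -0.699, 0.093, -0.096]
contact_force: [0.1, 1.1, -0.3]
gripper_width: 0.398
```

```bash
python3 look.py wrist w5;python3 go.py .5274 .0194 .10
```

```text
6.95 [0.5254 0.3006 0.1133] [ 0.7023 -0.6992  0.0928 -0.0964] 0.3976814058918015
7.0 [0.5243 0.2999 0.1112] shift cm [  7.73   1.07 -26.96] turn deg [-0.15  0.13  0.15] w 0.403 [-1.1  1.2 -0.4]
```

View pics/w5.png

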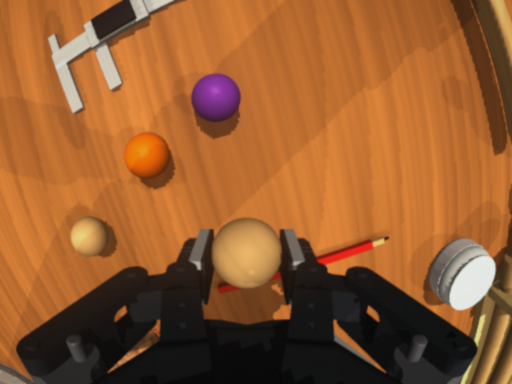

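Request:
{"fn": "move_arm", "kwargs": {"rows": [[1.1,0,-3.8,0,0,0,0.2],[2.2,0,-7.6,0,0,0,0.2],[3.3,0,-11.5,0,0,0,0.2],[4.4,0,-15.4,0,0,0,0.2],[5.5,0,-19.3,0,0,0,0.2],[6.7,0,-23.2,0,0,0,0.2],[7.7,0,-27,0,0,0,0.2],[7.7,1,-27,0,0,0,0.2],[7.7,1,-27,0,0,0,0.2],[7.7,1,-27,0,0,0,0.2]]}}

```text
t: 8.0
eef_pos: [0.5264, 0.0205, 0.0999]
tool_rot: [0.702, -0.7, 0.094, -0.094]
contact_force: [0.6, 0.9, 0.2]
gripper_width: 0.401
```

```bash
python3 look.py wrist w6;python3 go.py .5274 .0194 .044; python3 - <<'E'
from h import *
im,d,K,T=load("side0")
print(ray([(285.6,169.3),(316.3,179.3)],.092,K,T))
E
```

```text
8.0 [0.5264 0.0205 0.0999] [ 0.7017 -0.6999  0.0936 -0.0944] 0.40076955792464153
8.05 [0.5267 0.0208 0.1003] shift cm [ 0.09  5.63 -0.14] turn deg [-0.17  0.27  0.08] w 0.402 [0.2 0.2 0.2]
[[ 0.55776136 -0.15254284  0.092     ]
 [ 0.44130771 -0.1679024   0.092     ]]
```

View pics/w6.png

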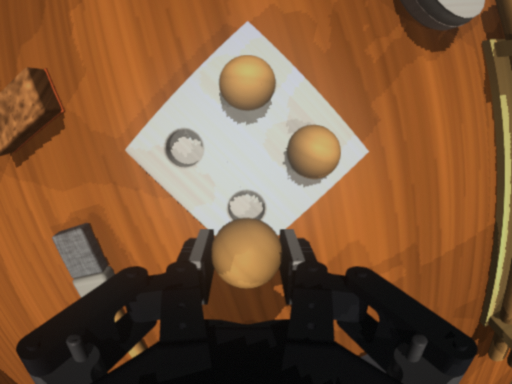

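Request:
{"fn": "move_arm", "kwargs": {"rows": [[0.1,2.5,-0.1,0,0,0,0.2],[0.1,4.6,-0.1,0,0,0,0.2],[0.1,5.6,-0.1,0,0,0,0.2],[0.1,5.6,-0.1,0,0,0,0.2],[0.1,5.6,-0.1,0,0,0,0.2],[0.1,5.6,-0.1,0,0,0,0.65],[0.1,5.6,-0.1,0,0,0,0.65],[0.1,5.6,-0.1,0,0,0,0.65],[0.1,3,-0.1,0,0,0,0.65],[0.1,-1,-0.1,0,0,0,0.65],[0.1,-4,-0.1,0,0,0,0.65],[0.1,-4,0,0,0,0,0.65]]}}

```text
t: 9.25
eef_pos: [0.5305, 0.0205, 0.1446]
tool_rot: [0.703, -0.699, 0.091, -0.097]
contact_force: [0.1, 0.5, -0.3]
gripper_width: 0.65
```

```bash
python3 look.py wrist w7;python3 go.py .3830 .3050 .12
```

```text
9.25 [0.5305 0.0205 0.1446] [ 0.7026 -0.6991  0.0905 -0.0974] 0.6502518696686579
9.3 [0.5292 0.0207 0.1426] shift cm [-21.59   2.25  23.57] turn deg [-0.29  0.26  0.35] w 0.651 [-0.6  0.3 -0.5]
```

View pics/w7.png

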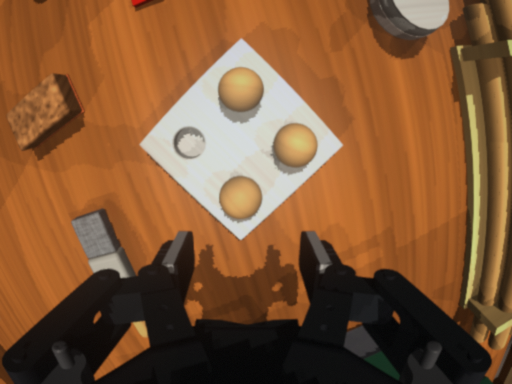

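Request:
{"fn": "move_arm", "kwargs": {"rows": [[-2.7,0,2.9,0,0,0,0.75],[-5.4,0,5.8,0,0,0,0.75],[-8.1,0,8.8,0,0,0,0.75],[-10.8,0,11.8,0,0,0,0.75],[-13.5,0,14.7,0,0,0,0.75],[-16.2,0,17.6,0,0,0,0.75],[-19,0,20.6,0,0,0.3,0.75],[-21.6,1,23.6,-0.3,0.2,0.3,0.75],[-21.6,4,23.6,-0.3,0.2,0.3,0.75],[-21.6,7,23.6,-0.3,0.2,0.3,0.75],[-21.6,9,23.6,-0.3,0.2,0.3,0.75],[-21.6,9,23.6,-0.3,0.2,0.3,0.75]]}}

```text
t: 10.5
eef_pos: [0.3812, 0.3037, 0.0492]
tool_rot: [-0.699, 0.703, -0.096, 0.093]
contact_force: [-0.0, -0.4, 0.3]
gripper_width: 0.749
```

```bash
python3 look.py wrist w8; python3 go.py .3830 .3050 .028
```

```text
10.5 [0.3812 0.3037 0.0492] [-0.6987  0.7027 -0.0961  0.0935] 0.7492790719381566
10.55 [0.3822 0.3044 0.0508] shift cm [0.07 2.28 0.09] turn deg [ 0.23  0.07 -0.09] w 0.755 [ 0.1 -0.1  1.4]
```

View pics/w8.png

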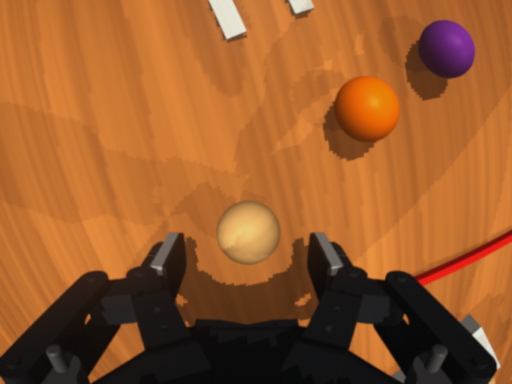

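Request:
{"fn": "move_arm", "kwargs": {"rows": [[0,1.2,0.1,0.2,0,0,0.75],[0,2.3,0.1,0.2,0,0,0.75],[0,2.3,0.1,0.2,0,0,0.75],[0,2.3,0.1,0.2,0,0,0.2],[0,2.3,0.1,0.2,0,0,0.2],[0,2.3,0.1,0.2,0,0,0.2],[0,2.3,0.1,0.2,0,0,0.2],[0,2.3,0.1,0.2,0,0,0.2],[0,0,0.1,0.2,0,0,0.2],[0,-3,0.1,0.2,0,0,0.2],[0,-6,0.1,0.2,0,0,0.2],[0,-6,0.1,0.2,0,0,0.2]]}}

```text
t: 11.75
eef_pos: [0.3845, 0.3073, 0.1143]
tool_rot: [0.703, -0.699, 0.094, -0.096]
contact_force: [0.6, 0.9, 0.5]
gripper_width: 0.403
```

```bash
python3 look.py wrist w9;python3 go.py .4970 .0734 .10
```

```text
11.75 [0.3845 0.3073 0.1143] [ 0.7025 -0.6988  0.094  -0.096 ] 0.40280773298730466
11.8 [0.3837 0.3065 0.1126] shift cm [ 17.13   1.2  -19.46] turn deg [-0.19  0.06  0.04] w 0.4 [-0.1  0.3  0.5]
```

View pics/w9.png

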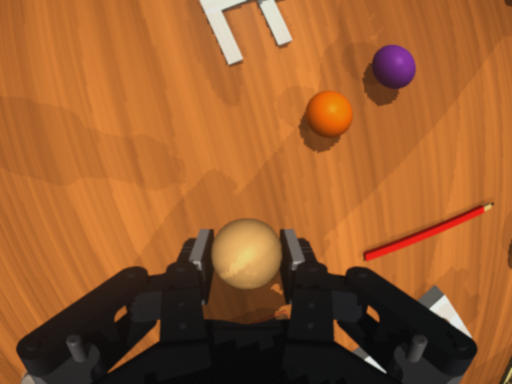

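Request:
{"fn": "move_arm", "kwargs": {"rows": [[2.4,0,-2.8,0,0,0,0.2],[4.9,0,-5.6,0,0,0,0.2],[7.4,0,-8.4,0,0,0,0.2],[9.9,0,-11.2,0,0,0,0.2],[12.4,0,-14,0,0,0,0.2],[14.8,0,-16.8,0,0,0,0.2],[17.1,0,-19.5,0,0,0,0.2],[17.1,1,-19.5,0,0,0,0.2],[17.1,1,-19.5,0,0,0,0.2],[17.1,1,-19.5,0,0,0,0.2]]}}

```text
t: 12.8
eef_pos: [0.4955, 0.0739, 0.1012]
tool_rot: [0.702, -0.7, 0.095, -0.094]
contact_force: [0.5, -0.5, -0.2]
gripper_width: 0.402
```

```bash
python3 look.py wrist w10;python3 go.py .4970 .0734 .044; python3 - <<'E'
from h import *
im,d,K,T=load("w10")
P=cloud(d,K,T,True); print(P[250,246],P[240:262,246,2].max())
E
```

```text
12.8 [0.4955 0.0739 0.1012] [ 0.7018 -0.6997  0.0948 -0.0942] 0.4020206660464013
12.85 [0.4958 0.0743 0.1015] shift cm [ 0.14  5.75 -0.08] turn deg [-0.18  0.18 -0.04] w 0.399 [ 0.9  0.4 -0.2]
[0.49794906 0.08233648 0.10731356] 0.10937231178468639
```

View pics/w10.png

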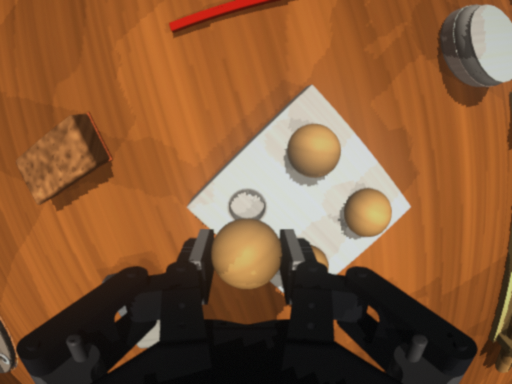

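Request:
{"fn": "move_arm", "kwargs": {"rows": [[0.1,2.5,-0.1,0,0,0,0.2],[0.1,4.7,-0.1,0,0,0,0.2],[0.1,5.7,-0.1,0,0,0,0.2],[0.1,5.7,-0.1,0,0,0,0.2],[0.1,5.7,-0.1,0,0,0,0.2],[0.1,5.7,-0.1,0,0,0,0.62],[0.1,5.7,-0.1,0,0,0,0.62],[0.1,5.7,-0.1,0,0,0,0.62],[0.1,3,-0.1,0,0,0,0.62],[0.1,-1,-0.1,0,0,0,0.62],[0.1,-5,-0.1,0,0,0,0.62],[0.1,-8,0,0,0,0,0.62]]}}

```text
t: 14.05
eef_pos: [0.4972, 0.0737, 0.1842]
tool_rot: [0.702, -0.699, 0.094, -0.095]
contact_force: [0.7, 0.2, 0.5]
gripper_width: 0.62
```

```bash
python3 look.py wrist w11; python3 look.py side s11; python3 look.py scene c11;  python3 - <<'E'
import cv2,numpy as np
a=cv2.imread("pics/s11.png")[100:230,200:400]; cv2.imwrite("pics/s11c.png",cv2.resize(a,None,fx=4,fy=4,interpolation=cv2.INTER_CUBIC))
a=cv2.imread("pics/c11.png")[95:235,130:310]; cv2.imwrite("pics/c11c.png",cv2.resize(a,None,fx=4,fy=4,interpolation=cv2.INTER_CUBIC))
E
```

```text
14.05 [0.4972 0.0737 0.1842] [ 0.7022 -0.6993  0.0937 -0.0951] 0.6197479548422299
14.1 [0.4997 0.0744 0.1884] [ 0.7032 -0.6984  0.0915 -0.0973] 0.6237604343938605
14.15 [0.4995 0.0744 0.1861] [ 0.7031 -0.6984  0.0916 -0.0971] 0.6180355574503372
```

View pics/w11.png

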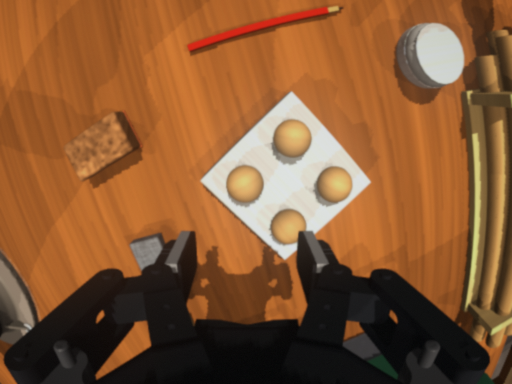

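View pics/s11c.png

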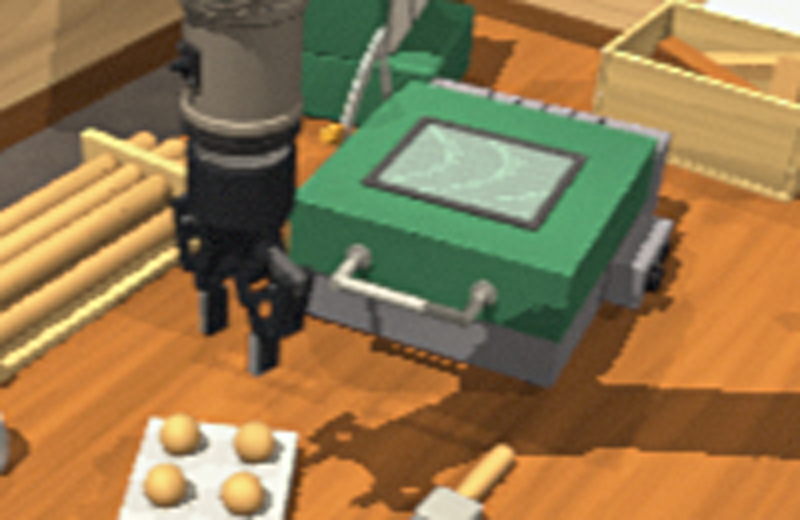

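View pics/c11c.png

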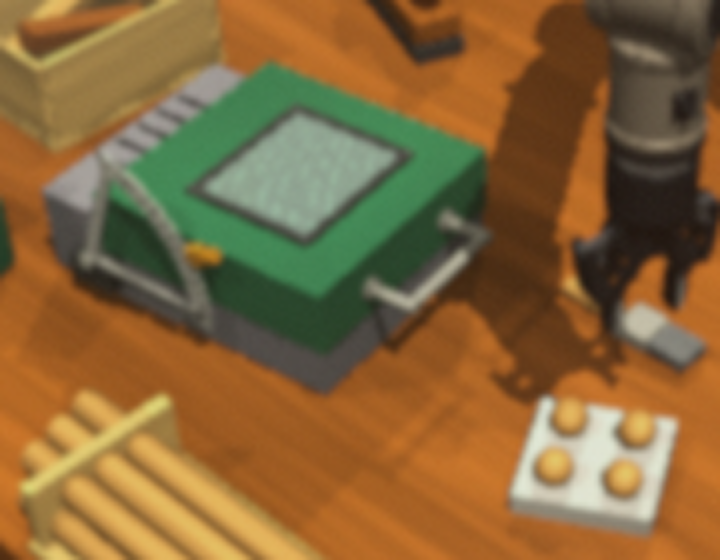

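```bash
cat > tri.py <<'E'
from h import *
A=load("c11");B=load("s11")
def tri(pa,pb):
    da=dirs(pa,A[2],0)[0]@A[3][:3,:3].T; db=dirs(pb,B[2],0)[0]@B[3][:3,:3].T
    oa,ob=A[3][:3,3],B[3][:3,3]
    s=np.linalg.lstsq(np.c_[da,-db],ob-oa,rcond=None)[0]; a=oa+s[0]*da;b=ob+s[1]*db
    return (a+b)/2,np.linalg.norm(a-b)
E
python3 - <<'E'
from tri import *
h1=tri((232.5,170.75),(285.75,170.75));h2=tri((251.25,154.25),(317.5,179.5)); print("handle",h1,h2)
t=(h1[0]-h2[0])[:2]; print("yaw of dryer y axis",np.degrees(np.arctan2(t[1],t[0])),np.linalg.norm(t),(h1[0]+h2[0])/2)
tc=ray([(273.75,148.75),(342.5,168.75),(366.25,135),(307.5,121.25)],.133,B[2],B[3]); print("side top",tc.round(3),[np.linalg.norm(tc[i]-tc[(i+1)%4]).round(3) for i in range(4)],[np.degrees(np.arctan2(*(tc[i]-tc[(i+1)%4])[1::-1])).round(1) for i in range(4)])
sc=ray([(210,168.75),(250.75,134.5),(197.5,111.25)],.133,A[2],A[3]); print("scene top",sc.round(3),[np.linalg.norm(sc[i]-sc[i+1]).round(3) for i in range(2)],[np.degrees(np.arctan2(*(sc[i]-sc[i+1])[1::-1])).round(1) for i in range(2)])
print("index",tri((181.25,158.25),(283,133)))
for n,D in(("sc",A),("si",B)):
    m=cv2.inRange(cv2.cvtColor(D[0],cv2.COLOR_BGR2HSV),(15,150,120),(30,255,255)); P=cloud(D[1],D[2],D[3])
    m[(P[...,2]<.07)|(P[...,2]>.25)|(P[...,1]>-.1)|(P[...,0]>.9)]=0
    ks=cv2.connectedComponentsWithStats(m); print(n,[(s,c.round(1)) for s,c in zip(ks[2][1:],ks[3][1:]) if s[4]>8])
    q=P[m>0]; print(np.median(q,0))
E
```

```text
handle (array([ 0.55541523, -0.14977951,  0.08757603]), np.float64(0.0013867093682287585)) (array([ 0.43853789, -0.16806785,  0.08888509]), np.float64(0.00670229369354433))
yaw of dryer y axis 8.893225004485732 0.11829952175714711 [ 0.49697656 -0.15892368  0.08823056]
side top [[ 0.634 -0.184  0.133]
 [ 0.378 -0.223  0.133]
 [ 0.416 -0.488  0.133]
 [ 0.655 -0.446  0.133]] [np.float64(0.26), np.float64(0.268), np.float64(0.244), np.float64(0.263)] [np.float64(8.6), np.float64(98.1), np.float64(-170.1), np.float64(-85.4)]
scene top [[ 0.638 -0.176  0.133]
 [ 0.395 -0.21   0.133]
 [ 0.431 -0.478  0.133]] [np.float64(0.245), np.float64(0.27)] [np.float64(8.0), np.float64(97.7)]
index (array([ 0.67154973, -0.29285129,  0.13682791]), np.float64(0.0032517843864002965))
sc [(array([165,  84,   9,  10,  30], dtype=int32), array([169.3,  88.6])), (array([183,  90,   2,   8,  10], dtype=int32), array([183.2,  94.1])), (array([134,  97,  17,   9,  31], dtype=int32), array([140.4,  99.9])), (array([153,  98,  11,   5,  13], dtype=int32), array([158.3,  99.8])), (array([177, 156,   8,   5,  31], dtype=int32), array([180.4, 158. ])), (array([148, 193,  12,   8,  38], dtype=int32), array([154.4, 196.6])), (array([143, 199,   9,   7,  24], dtype=int32), array([147. , 201.5])), (array([161, 202,  13,  13,  53], dtype=int32), array([167., 207.])), (array([137, 206,   8,   5,  19], dtype=int32), array([140.4, 207.7])), (array([147, 207,  24,  25, 113], dtype=int32), array([157.4, 218.7])), (array([174, 210,  12,  12,  53], dtype=int32), array([179.3, 215.6])), (array([161, 212,   7,   6,  15], dtype=int32), array([164.1, 214.5])), (array([164, 217,  10,  10,  17], dtype=int32), array([168.4, 221.4])), (array([172, 220,   7,   5,  10], dtype=int32), array([175.1, 222.2]))]
[ 0.83272748 -0.20689412  0.07317653]
si [(array([280, 131,   6,   5,  22], dtype=int32), array([282.2, 133. ]))]
[ 0.53769207 -0.73547476  0.09298076]
```

```bash
python3 - <<'E'
import cv2,numpy as np
a=cv2.imread("pics/c11.png")[125:185,140:220]; cv2.imwrite("pics/c11q.png",cv2.resize(a,None,fx=10,fy=10,interpolation=cv2.INTER_CUBIC))
E
```

```text
(no output)
```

View pics/c11q.png

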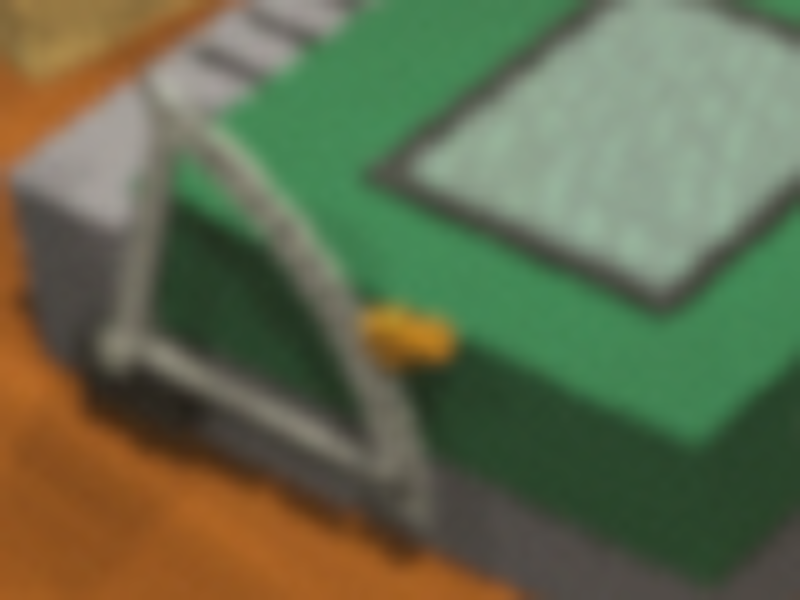

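```bash
python3 - <<'E'
from tri import *
yaw=np.radians(8.3); ex=np.array([np.sin(yaw),-np.cos(yaw),0]); ey=np.array([np.cos(yaw),np.sin(yaw),0])
H=np.array([.497,-.159,.06])+.32*ex; print("hinge",H)
o=A[3][:3,3]
for Y in(.135,.142,.150,.158):
    for nm,p in(("hub",(151.5,160)),("lowend",(178,173.5)),("lowarc",(182,177)),("top",(155,133.5)),("idx tip",(176,158)),("idx cen",(180.4,158)),("idx end",(185.5,159.5))):
        w=dirs(p,A[2],0)[0]@A[3][:3,:3].T
        s=(Y-(o-H)@ey)/(w@ey); q=o+s*w-H; f=-q@ex
        print(Y,nm,"fwd %.3f z %.3f r %.3f ang %.3f"%(f,q[2],np.hypot(f,q[2]),np.arctan2(q[2],f)))
E
```

```text
hinge [ 0.54319398 -0.47564825  0.06      ]
0.135 hub fwd -0.029 z -0.038 r 0.047 ang -2.218
0.135 lowend fwd 0.112 z -0.038 r 0.118 ang -0.325
0.135 lowarc fwd 0.131 z -0.046 r 0.139 ang -0.337
0.135 top fwd 0.023 z 0.115 r 0.117 ang 1.370
0.135 idx tip fwd 0.115 z 0.041 r 0.122 ang 0.342
0.135 idx cen fwd 0.139 z 0.052 r 0.148 ang 0.360
0.135 idx end fwd 0.164 z 0.057 r 0.174 ang 0.336
0.142 hub fwd -0.020 z -0.029 r 0.035 ang -2.171
0.142 lowend fwd 0.120 z -0.029 r 0.123 ang -0.235
0.142 lowarc fwd 0.139 z -0.037 r 0.144 ang -0.259
0.142 top fwd 0.032 z 0.123 r 0.127 ang 1.316
0.142 idx tip fwd 0.123 z 0.049 r 0.132 ang 0.383
0.142 idx cen fwd 0.146 z 0.061 r 0.158 ang 0.393
0.142 idx end fwd 0.172 z 0.066 r 0.184 ang 0.365
0.15 hub fwd -0.009 z -0.018 r 0.021 ang -2.049
0.15 lowend fwd 0.129 z -0.018 r 0.130 ang -0.141
0.15 lowarc fwd 0.148 z -0.026 r 0.150 ang -0.177
0.15 top fwd 0.042 z 0.132 r 0.138 ang 1.265
0.15 idx tip fwd 0.132 z 0.059 r 0.144 ang 0.422
0.15 idx cen fwd 0.155 z 0.070 r 0.170 ang 0.425
0.15 idx end fwd 0.180 z 0.075 r 0.195 ang 0.395
0.158 hub fwd 0.001 z -0.008 r 0.008 ang -1.485
0.158 lowend fwd 0.138 z -0.008 r 0.138 ang -0.058
0.158 lowarc fwd 0.157 z -0.016 r 0.157 ang -0.102
0.158 top fwd 0.051 z 0.141 r 0.150 ang 1.221
0.158 idx tip fwd 0.141 z 0.069 r 0.156 ang 0.455
0.158 idx cen fwd 0.164 z 0.080 r 0.182 ang 0.453
0.158 idx end fwd 0.189 z 0.085 r 0.207 ang 0.422
```

Request:
{"fn": "move_arm", "kwargs": {"rows": [[0.6,-1,-2.2,0,8,0,0.62],[1.2,-2,-4.5,0,16,0,0.6],[1.8,-2,-6.8,0,24,0,0.55],[2.4,-2,-9,0,32,0,0.5],[3,-2,-11.3,0,40,0,0.46],[3.6,-2,-13.5,0,48,0,0.46],[4.2,-2,-15.8,0,56,0,0.46],[4.8,-2,-18,0,64,0,0.46],[5.4,-2,-20.3,0,66,0,0.46],[6,-2,-22.6,0,66,0,0.46],[6,-2,-22.6,0,66,0,0.46],[6,-2,-22.6,0,66,0,0.46]]}}

```text
t: 15.4
eef_pos: [0.4953, -0.1598, 0.2016]
tool_rot: [0.538, -0.534, 0.461, -0.461]
contact_force: [0.4, 0.7, -0.5]
gripper_width: 0.46
```

```bash
python3 look.py wrist w12; python3 look.py scene c12; python3 go.py .497 -.159 .092 -81.7
```

```text
15.4 [ 0.4953 -0.1598  0.2016] [ 0.5381 -0.5341  0.4614 -0.4607] 0.4597794203522574
15.45 [ 0.4956 -0.1591  0.2018] [ 0.5386 -0.5343  0.4609 -0.4604] 0.45955265211260365
15.5 [ 0.4958 -0.1587  0.202 ] shift cm [ 0.1  11.    0.06] turn deg [-0.26  0.45 -0.26] w 0.46 [ 0.7  1.2 -0.4]
```

View pics/w12.png

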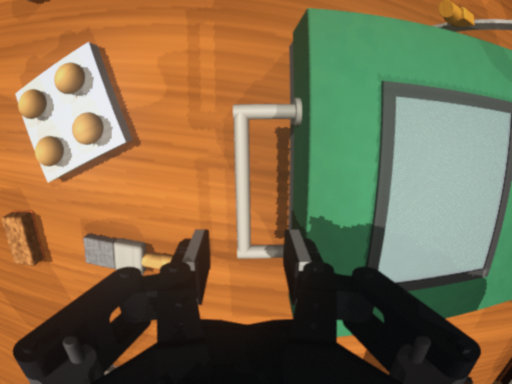

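View pics/c12.png

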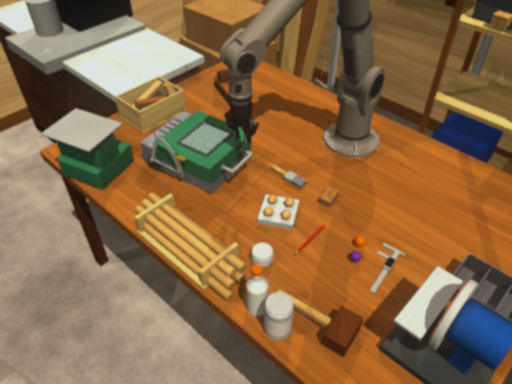

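```bash
python3 - <<'E'
from h import *
im,d,K,T=load("w12")
r=ray([(240.5,110),(242,182),(243.5,253)],.092,K,T,True);print(r.round(4)); P=cloud(d,K,T,True); print(P[180,238:248].round(3)[:,1:])
t=r[0]-r[2]; print(np.degrees(np.arctan2(t[1],t[0])))
print("hood edge/face",ray([(300,110),(291,230)],.092,K,T,True).round(4))
E
```

```text
[[ 0.5628 -0.1454  0.092 ]
 [ 0.5059 -0.155   0.092 ]
 [ 0.4423 -0.1656  0.092 ]]
[[-0.152  0.095]
 [-0.152  0.095]
 [-0.153  0.096]
 [-0.154  0.096]
 [-0.155  0.096]
 [-0.155  0.096]
 [-0.156  0.097]
 [-0.157  0.096]
 [-0.158  0.097]
 [-0.159  0.096]]
9.472085297962082
hood edge/face [[ 0.5704 -0.1914  0.092 ]
 [ 0.4702 -0.2027  0.092 ]]
```

Request:
{"fn": "move_arm", "kwargs": {"rows": [[-0.1,2,0.3,0,0,0,0.46],[-0.2,4,0.5,-0.2,0,-0.2,0.46],[-0.2,6,0.5,-0.2,0,-0.2,0.46],[-0.2,6,0.5,-0.2,0,-0.2,0.46],[-0.2,6,0.5,-0.2,0,-0.2,0.46]]}}

```text
t: 16.0
eef_pos: [0.5006, -0.1549, 0.1421]
tool_rot: [0.537, -0.537, 0.46, -0.46]
contact_force: [0.1, 0.0, 1.4]
gripper_width: 0.46
```

```bash
python3 look.py wrist w13; python3 go.py .501 -.156 .092 -81
```

```text
16.0 [ 0.5006 -0.1549  0.1421] [ 0.5373 -0.5365  0.4605 -0.4598] 0.46003388910467374
16.05 [ 0.5012 -0.1552  0.1427] shift cm [ 0.08  5.07 -0.04] turn deg [-0.1  -0.21 -0.06] w 0.462 [ 0.1 -0.7 -0.6]
```

View pics/w13.png

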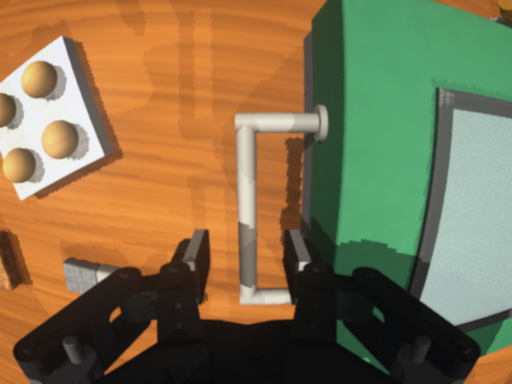

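Request:
{"fn": "move_arm", "kwargs": {"rows": [[0.1,2,0,0,0,0,0.46],[0.1,4,0,0,0,0,0.46],[0.1,5.1,0,0,0,0,0.46],[0.1,5.1,0,0,0,0,0.46]]}}

```text
t: 16.45
eef_pos: [0.5033, -0.1551, 0.0982]
tool_rot: [0.539, -0.534, 0.46, -0.461]
contact_force: [-26.7, 15.6, 76.6]
gripper_width: 0.457
```

Request:
{"fn": "move_arm", "kwargs": {"rows": [[0,0,0,0,0,0,0.05],[0,0,0,0,0,0,0.05],[0,0,0,0,0,0,0.05],[0,0,0,0,0,0,0.05],[0,0,0,0,0,0,0.05]], "squeeze": 60}}

```text
t: 16.95
eef_pos: [0.5067, -0.1541, 0.1013]
tool_rot: [0.541, -0.533, 0.458, -0.462]
contact_force: [0.6, 3.7, 14.2]
gripper_width: 0.11
```

```bash
python3 look.py wrist w14; python3 go.py .501 -.156 .092 -81
```

```text
16.95 [ 0.5067 -0.1541  0.1013] [ 0.5412 -0.5329  0.4579 -0.4621] 0.11016871236718358
17.0 [ 0.5067 -0.1541  0.1013] shift cm [ 0.1   0.92 -0.6 ] turn deg [-0.74 -0.17 -0.18] w 0.107 [-0.5  4.3 15. ]
```

View pics/w14.png

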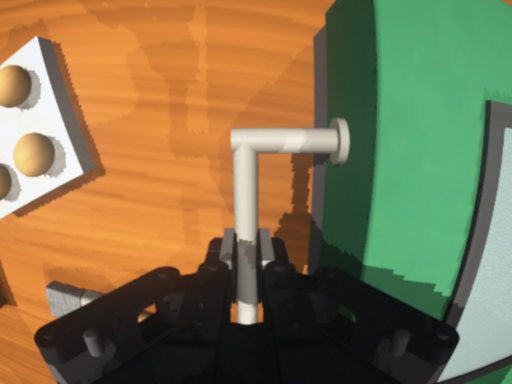

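Request:
{"fn": "move_arm", "kwargs": {"rows": [[0.1,-1,0,0,0,0,0.05],[0.2,-1.9,0,0,0,0,0.05],[0.4,-2.9,0,0,0,0,0.05],[0.6,-3.8,0,0,0,0,0.05],[0.8,-4.7,0,0,0,0,0.05],[1.1,-5.7,0,0,0,0,0.05],[1.4,-6.6,0,0,0,0,0.05],[1.7,-7.5,0,0,0,0,0.05],[2,-8.4,0,0,0,0,0.05],[2.4,-9.3,0,0,0,0,0.05],[2.4,-9.3,0,0,0,0,0.05]], "squeeze": 70}}

```text
t: 18.1
eef_pos: [0.5103, -0.1765, 0.1957]
tool_rot: [0.543, -0.532, 0.458, -0.462]
contact_force: [6.7, 5.1, -7.0]
gripper_width: 0.105
```

```bash
cat > see.sh <<'E'
python3 look.py wrist w$1; python3 look.py scene c$1; python3 look.py side s$1; python3 go.py .501 -.156 .092 -81
python3 - <<F
import cv2
a=cv2.imread("pics/c$1.png")[95:195,130:270]; b=cv2.imread("pics/s$1.png")[90:220,230:400]; 
a=cv2.resize(a,(780,557),interpolation=cv2.INTER_CUBIC); cv2.imwrite("pics/c$1q.png",a)
cv2.imwrite("pics/s$1q.png",cv2.resize(b,(760,581),interpolation=cv2.INTER_CUBIC))
F
E
bash see.sh 15
```

```text
18.1 [ 0.5103 -0.1765  0.1957] [ 0.5425 -0.5319  0.4577 -0.4618] 0.10487421047508572
18.15 [ 0.5103 -0.1763  0.1952] [ 0.5425 -0.532   0.4576 -0.4617] 0.10320375095008114
18.2 [ 0.5103 -0.1762  0.195 ] [ 0.5425 -0.5321  0.4576 -0.4617] 0.1030475007866789
18.25 [ 0.5103 -0.1762  0.1948] shift cm [-2.08 10.28 -0.76] turn deg [-0.85 -0.08 -0.3 ] w 0.106 [ 6.3  5.8 -6.1]
```

View pics/c15q.png

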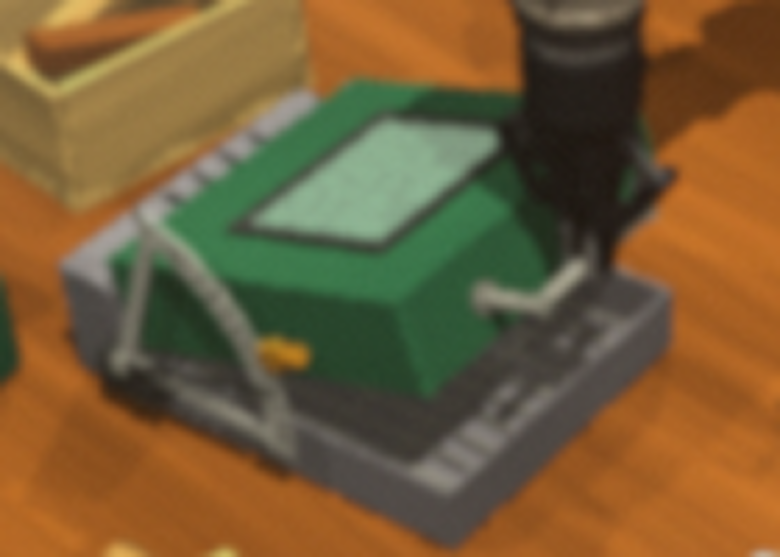

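View pics/s15q.png

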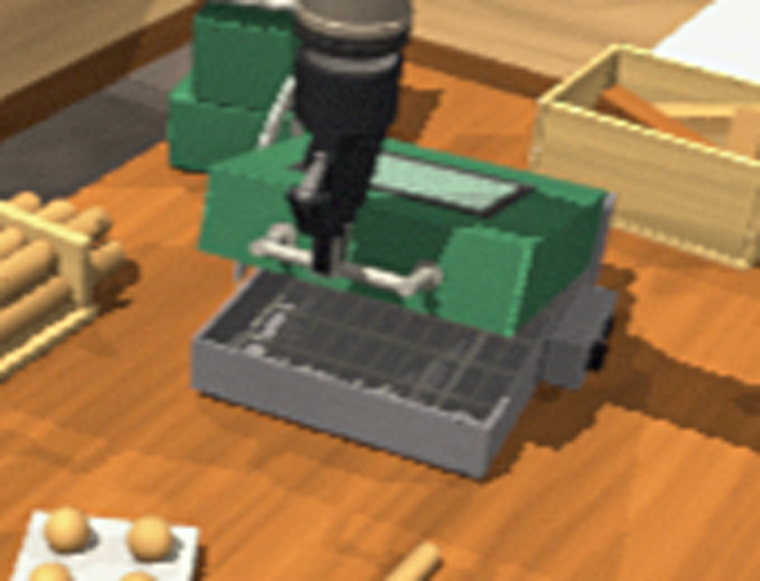

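View pics/w15.png

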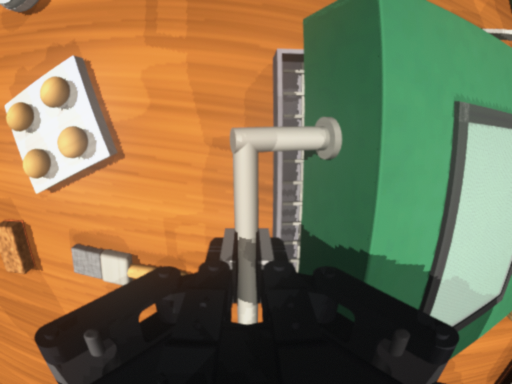

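```bash
python3 - <<'E'
import cv2,numpy as np
o=[]
for t in("c11","c15"):
    a=cv2.imread(f"pics/{t}.png")[128:182,145:195]; a=cv2.resize(a,None,fx=8,fy=8,interpolation=cv2.INTER_CUBIC); o.append(np.clip(a.astype(float)*1.8,0,255).astype(np.uint8))
cv2.imwrite("pics/cmp15.png",np.hstack(o))
E
```

```text
(no output)
```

View pics/cmp15.png

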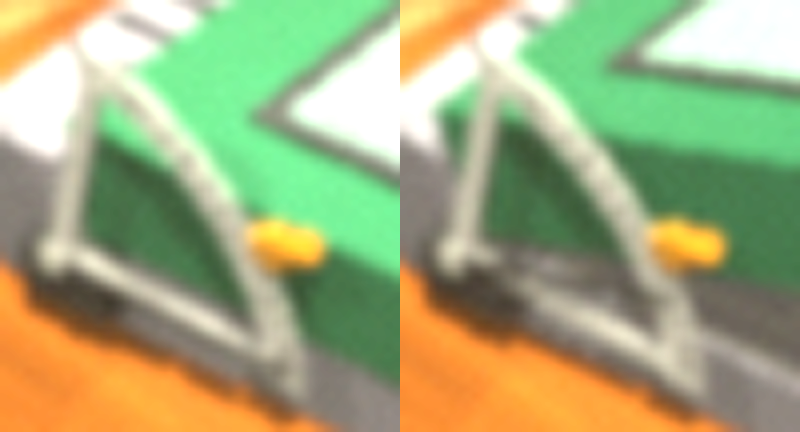

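```bash
python3 - <<'E'
import cv2,numpy as np
a=cv2.imread("pics/w12.png")[0:50,410:512]; cv2.imwrite("pics/w12q.png",cv2.resize(a,None,fx=7.8,fy=7.8,interpolation=cv2.INTER_CUBIC))
from h import *
A=load("c12");S=load("s11");W=load("w12")
ds=[]
def l(D,p,f): return D[3][:3,3],(lambda w:w/np.linalg.norm(w))(dirs(p,D[2],f)[0]@D[3][:3,:3].T)
hs=cv2.cvtColor(W[0],cv2.COLOR_BGR2HSV); m=cv2.inRange(hs,(15,170,150),(30,255,255)); m[40:]=0;m[:,:400]=0
print(cv2.moments(m,True)["m00"], np.argwhere(m)[:,::-1].mean(0), np.argwhere(m)[:,::-1].min(0),np.argwhere(m)[:,::-1].max(0))
wp=np.argwhere(m)[:,::-1].mean(0)
yaw=np.radians(9); ex=np.array([np.sin(yaw),-np.cos(yaw),0]); ey=np.array([np.cos(yaw),np.sin(yaw),0])
H=np.array([.5026,-.1555,.06])+.32*ex
def tri(ls):
    M=sum(np.eye(3)-np.outer(d,d) for o,d in ls); b=sum((np.eye(3)-np.outer(d,d))@o for o,d in ls); p=np.linalg.solve(M,b)
    return p,[np.linalg.norm((np.eye(3)-np.outer(d,d))@(p-o)).round(4) for o,d in ls]
for ls in ([l(A,(180.4,158),0),l(S,(282.2,133),0),l(W,wp,1)],[l(A,(180.4,158),0),l(W,wp,1)],[l(S,(282.2,133),0),l(W,wp,1)],[l(S,(282.2,133),0),l(A,(180.4,158),0)]):
    p,e=tri(ls); q=p-H; f=-q@ex; print(p.round(4),e,"fwd %.3f y %.3f z %.3f r %.3f ang %.3f"%(f,q@ey,q[2],np.hypot(f,q[2]),np.arctan2(q[2],f)))
E
```

```text
473.0 [454.10147992  10.58773784] [400   0] [474  24]
[ 0.6746 -0.2924  0.1376] [np.float64(0.0005), np.float64(0.0005), np.float64(0.0008)] fwd 0.158 y 0.148 z 0.078 r 0.176 ang 0.457
[ 0.6749 -0.2919  0.1379] [np.float64(0.0006), np.float64(0.0006)] fwd 0.158 y 0.149 z 0.078 r 0.176 ang 0.458
[ 0.6736 -0.2909  0.1386] [np.float64(0.0006), np.float64(0.0006)] fwd 0.159 y 0.148 z 0.079 r 0.178 ang 0.458
[ 0.6744 -0.2931  0.1374] [np.float64(0.0001), np.float64(0.0001)] fwd 0.157 y 0.148 z 0.077 r 0.175 ang 0.458
```

View pics/w12q.png

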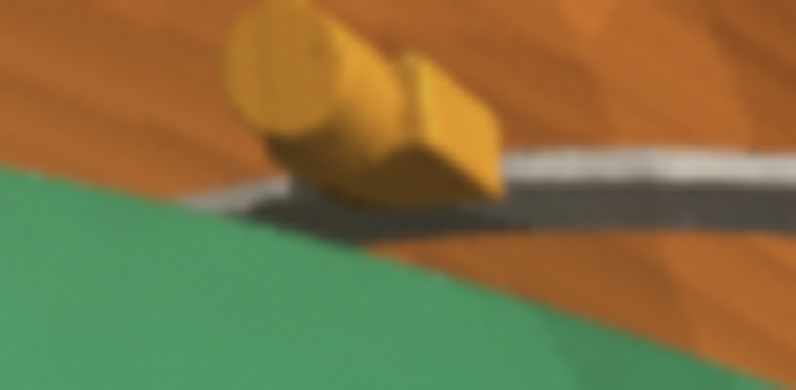

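Request:
{"fn": "move_arm", "kwargs": {"rows": [[0.3,-0.8,0,0,0,0,0.05],[0.7,-1.5,0,0,0,0,0.05],[1.1,-2.3,0,0,0,0,0.05],[1.5,-3,0,0,0,0,0.05],[1.9,-3.8,0,0,0,0,0.05],[2.2,-4.4,0,0,0,0,0.05],[2.2,-4.4,0,0,0,0,0.05],[2.2,-4.4,0,0,0,0,0.05]]}}

```text
t: 19.05
eef_pos: [0.5137, -0.1975, 0.2392]
tool_rot: [0.543, -0.532, 0.457, -0.462]
contact_force: [6.6, 2.9, -7.5]
gripper_width: 0.105
```

```bash
bash see.sh 16; python3 - <<'E'
import cv2,numpy as np
from h import *
o=[]
for t in("c11","c16"):
    a=cv2.imread(f"pics/{t}.png")[128:182,145:195]; a=cv2.resize(a,None,fx=8,fy=8,interpolation=cv2.INTER_CUBIC); o.append(np.clip(a.astype(float)*1.8,0,255).astype(np.uint8))
cv2.imwrite("pics/cmp16.png",np.hstack(o))
# hood top plane tilt
for t in("c11","s11","c15","s15","c16","s16"):
    im,d,K,T=load(t); P=cloud(d,K,T); hs=cv2.cvtColor(im,cv2.COLOR_BGR2HSV)
    m=cv2.inRange(hs,(60,80,105),(85,255,255))>0
    m&=(P[...,0]>.3)&(P[...,0]<.72)&(P[...,1]>-.52)&(P[...,1]<-.14)&(P[...,2]>.1)&(P[...,2]<.4)
    Q=P[m]
    for _ in range(6):
        c=Q.mean(0); n=np.linalg.svd(Q-c,full_matrices=False)[2][2]; n*=np.sign(n[2]); e=abs((Q-c)@n); Q=Q[e<max(.004,2*np.median(e))]
    yaw=np.radians(9); ex=np.array([np.sin(yaw),-np.cos(yaw),0]); 
    print(t,len(Q),n.round(3),"tilt about hinge",np.arctan2(n@ -ex if 0 else n@ex,n[2]).round(3))
E
```

```text
19.05 [ 0.5137 -0.1975  0.2392] [ 0.5431 -0.5316  0.4574 -0.4618] 0.10476030764559299
19.1 [ 0.5137 -0.1974  0.2391] [ 0.5431 -0.5316  0.4574 -0.4617] 0.10573174139603576
19.15 [ 0.5137 -0.1974  0.2391] [ 0.5431 -0.5317  0.4574 -0.4617] 0.10437201170686543
19.2 [ 0.5137 -0.1974  0.239 ] shift cm [-4.2  14.72 -0.85] turn deg [-0.93 -0.07 -0.34] w 0.104 [ 4.5  2.7 -7. ]
c11 1473 [-0.001  0.002  1.   ] tilt about hinge -0.003
s11 1621 [-0.002  0.004  1.   ] tilt about hinge -0.004
c15 711 [ 0.047 -0.281  0.959] tilt about hinge 0.289
s15 490 [-0.055 -0.191  0.98 ] tilt about hinge 0.182
c16 376 [ 0.069 -0.417  0.906] tilt about hinge 0.436
s16 696 [-0.149  0.885  0.441] tilt about hinge -1.114
```

View pics/cmp16.png

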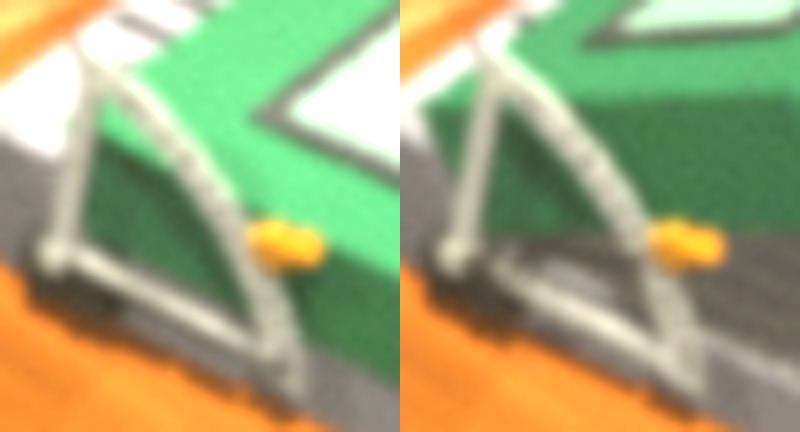

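View pics/w16.png

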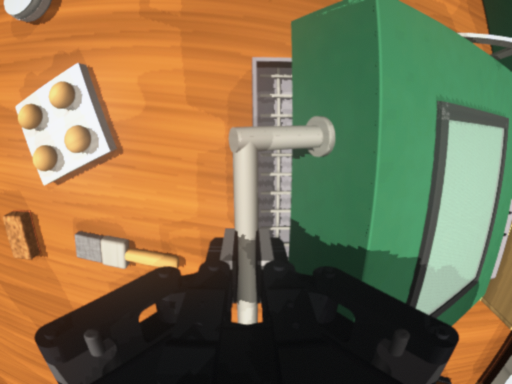

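View pics/s16q.png

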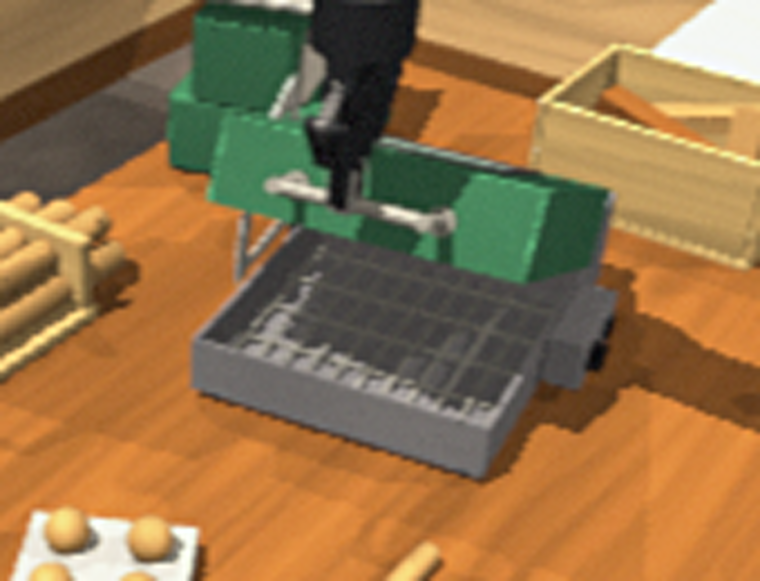

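```bash
python3 - <<'E'
import cv2,numpy as np
o=[]
for t in("c11","c15","c16"):
    a=cv2.imread(f"pics/{t}.png")[140:182,145:192]; g=cv2.cvtColor(a,cv2.COLOR_BGR2GRAY).astype(float); g=np.clip((g-25)*255/75,0,255).astype(np.uint8)
    o.append(cv2.resize(g,(264,236),interpolation=cv2.INTER_NEAREST)); 
    o[-1]=np.vstack([o[-1],cv2.cvtColor(cv2.resize(np.clip(a.astype(float)*2.2,0,255).astype(np.uint8),(264,236),interpolation=cv2.INTER_NEAREST),cv2.COLOR_BGR2GRAY)])
cv2.imwrite("pics/cmp3.png",np.hstack(o))
from h import *
im,d,K,T=load("c16")
yaw=np.radians(9); ex=np.array([np.sin(yaw),-np.cos(yaw),0]); ey=np.array([np.cos(yaw),np.sin(yaw),0])
H=np.array([.5026,-.1555,.06])+.32*ex
for Y in(.135,.148):
  for th in(0,.3,.45): print(Y,th,[(proj(H+Y*ey+r*(-ex*np.cos(th)+np.array([0,0,np.sin(th)])),K,T)[0]-[145,140]).round(1)*5.62 for r in(0,.05,.1,.15)])
E
```

```text
0.135 0 [array([51.704, 95.54 ]), array([105.656, 121.954]), array([161.294, 148.93 ]), array([217.494, 176.468])]
0.135 0.3 [array([51.704, 95.54 ]), array([100.598, 103.97 ]), array([150.616, 112.962]), array([202.32 , 121.954])]
0.135 0.45 [array([51.704, 95.54 ]), array([96.102, 94.416]), array([141.624,  93.854]), array([188.832,  92.73 ])]
0.148 0 [array([ 38.778, 105.656]), array([ 92.73, 132.07]), array([148.368, 159.608]), array([204.568, 187.146])]
0.148 0.3 [array([ 38.778, 105.656]), array([ 87.11 , 114.086]), array([137.128, 123.078]), array([188.832, 132.632])]
0.148 0.45 [array([ 38.778, 105.656]), array([ 82.614, 105.094]), array([128.136, 103.97 ]), array([175.344, 103.408])]
```

View pics/cmp3.png

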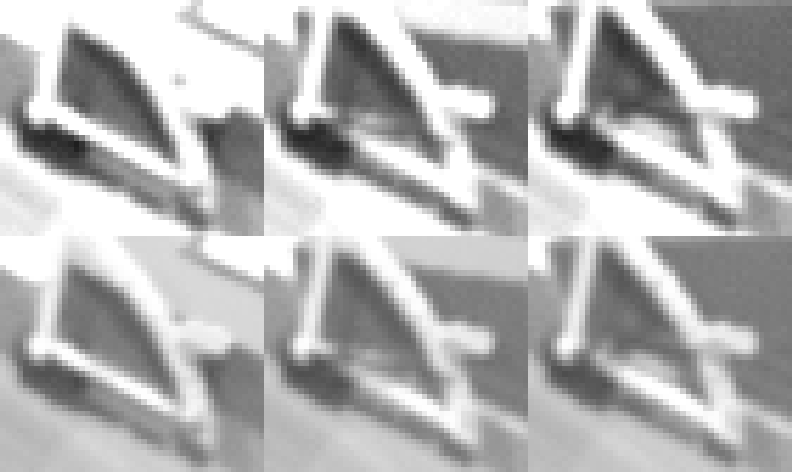

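Request:
{"fn": "move_arm", "kwargs": {"rows": [[0.1,-0.2,0,0,0,0,0.05],[0.1,-0.3,0,0,0,0,0.05],[0.1,-0.3,0,0,0,0,0.05],[0.1,-0.3,0,0,0,0,0.05],[0.1,-0.3,0,0,0,0,0.05],[0.1,-0.3,0,0,0,0,0.05],[0.1,-0.3,0,0,0,0,0.05],[0.1,-0.3,0,0,0,0,0.05]]}}

```text
t: 20.0
eef_pos: [0.514, -0.1991, 0.2421]
tool_rot: [0.543, -0.532, 0.457, -0.462]
contact_force: [6.2, -2.0, -10.3]
gripper_width: 0.102
```

```bash
bash see.sh 17; python3 - <<'E'
from station import bot
print(bot.get_obs())
from h import *
t="c17"
im,d,K,T=load(t); P=cloud(d,K,T); hs=cv2.cvtColor(im,cv2.COLOR_BGR2HSV)
m=cv2.inRange(hs,(60,80,105),(85,255,255))>0
m&=(P[...,0]>.3)&(P[...,0]<.72)&(P[...,1]>-.52)&(P[...,1]<-.14)&(P[...,2]>.1)&(P[...,2]<.4)
Q=P[m]
for _ in range(6):
    c=Q.mean(0); n=np.linalg.svd(Q-c,full_matrices=False)[2][2]; n*=np.sign(n[2]); e=abs((Q-c)@n); Q=Q[e<max(.004,2*np.median(e))]
yaw=np.radians(9); ex=np.array([np.sin(yaw),-np.cos(yaw),0]); print(len(Q),np.arctan2(n@ex,n[2]))
m=cv2.inRange(hs,(15,150,120),(30,255,255)); k=cv2.connectedComponentsWithStats(m); print([c for s,c in zip(k[2],k[3]) if abs(c-[180.4,158]).max()<6])
# knobs on carrier from wrist
im,d,K,T=load("w17"); print(ray([(62,95),(30,116),(77,138),(45,158)],.034,K,T,True).round(3))
E
```

```text
20.0 [ 0.514  -0.1991  0.2421] [ 0.5428 -0.5315  0.4572 -0.4624] 0.10245796390440319
20.05 [ 0.514  -0.1991  0.2421] [ 0.5428 -0.5315  0.4572 -0.4624] 0.10207583703779888
20.1 [ 0.514  -0.1991  0.2421] [ 0.5428 -0.5315  0.4572 -0.4624] 0.1034360756312768
20.15 [ 0.514  -0.1991  0.2421] shift cm [-4.38 15.02 -0.87] turn deg [-0.97 -0.13 -0.27] w 0.103 [  6.6  -1.6 -10.1]
{'t': 20.15, 'q': array([ 0.01047506,  0.27995411,  0.30595373,  1.88830302, -0.11492019,
        0.97573026, -1.04728397]), 'joint_vel': array([ 1.02065949e-03, -3.68856227e-05,  2.52294883e-04,  3.51797728e-04,
        3.76153706e-04, -1.31130549e-03, -1.03122524e-04]), 'joint_torque': array([  0.26272902, -47.8738904 ,   3.69695283, -26.47789657,
         0.12919965,   1.9544068 ,   0.13184394]), 'eef_pos': array([ 0.51395484, -0.1990668 ,  0.24206588]), 'tool_rot': array([ 0.54279058, -0.53152119,  0.45721539, -0.46240426]), 'contact_force': array([  6.57619216,  -1.57508623, -10.06392133]), 'torque': array([-0.41597385, -1.30391382, -0.16681265]), 'gripper_width': 0.10264027752309078}
340 0.4471947887310116
[array([180.625  , 157.90625])]
[[0.581 0.047 0.034]
 [0.551 0.102 0.034]
 [0.528 0.018 0.034]
 [0.496 0.071 0.034]]
```

View pics/w17.png

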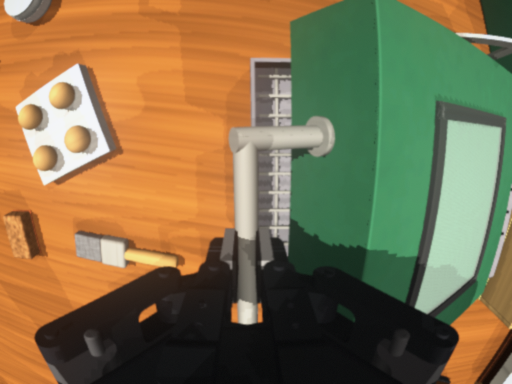

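View pics/c17q.png

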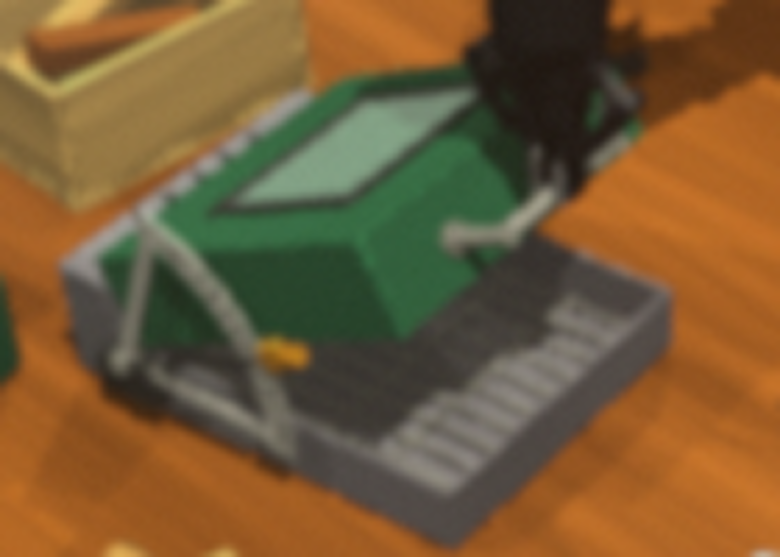

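```bash
python3 -c "
from station import bot
print(bot.hand_in())"
```

```text
the job is handed in; nothing more can be done
None
```

The three beech knobs are in the three empty pockets, and the arm is still holding the hood up at the brass index. I handed the job in at about 20 s. No verdict came back, and I have one worry about a hard touch on the way down to the handle.

- **Knobs:** the last wrist picture shows all four seated. Their centres are within about 3 mm of the pocket positions I measured before placing. The carrier did not visibly move, and neither did the index in the scene camera.
- **Hood angle:** the index measured 0.458 rad, with three camera views agreeing to under 1 mm. The hood measured 0.447 rad from the depth image and about 0.466 rad from the arm's motion. Those two readings disagree by about 0.02 rad, or about 3 mm at the needle tip. Either one is within 2 mm of the index, and the limit is 14 mm.
- **Holding:** the arm was still, with about 10 N on the handle.

**What could have gone wrong:**
- **Hard touch:** while I lowered the gripper onto the handle, the wrist force read about 80 N for a moment. A finger or its linkage probably touched the hood's front edge. That is under the 120 N wrist limit, but if the contact counts as the gripper's body, it would exceed the 40 N limit.
- **Needle:** I could only see it faintly against the dark opening. The match to the index therefore rests mainly on the geometry, taking the needle as horizontal when the hood is shut.

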